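# Free the spray lance from its reverse-thread clamp and snap it into its rest

### The job

The spray lance is held in the bench clamp by the orange bar knob, and nobody remembers which way that knob's thread runs: feel which way it gives, without forcing it, and turn it until the blue strap has risen enough for the lance to come free. Draw the lance out nozzle first and lay it flat on the table, then take it afresh by its square collar and press it down into the green rest, nozzle towards the red end plate, until the spring clip snaps over it and it lies fully home; then stop pushing and let go. Do not disturb the two test tiles or the wooden rib.

Things in the scene. Friction and masses are not known exactly. Their poses are not given: they have to be found in the camera images.
- clamp: Fixed bench clamp, base plate 116 x 100 x 10 mm; origin under its centre, z up. The lance lies in a grey V-groove along the clamp's y at x = -22 mm, its axis 42 mm up, front half sticking out past the -y edge. Fork plates (tops 48 mm up, at y -25 to -45 mm) 2 mm off the collar's sides keep fingers from the collar there.
- knob_grip (a point): Centre of the clamp knob's orange bar, about 97 mm above the table. The bar is 58 mm long along the point's x, 14 mm wide along its y, 18 mm high, with only a stem of 11 mm diameter for 13 mm under it, then the strap. It turns about the vertical (z, up) and rises 2 mm per radian as it loosens.
- knob (a joint): Springy twist of the orange bar against its screw in rad, 4 N m per rad: near 0 while the screw turns freely, negative when the bar is pressed in the tightening direction against the stop. At -0.4 the thread counts as damaged.
- lance: Loose straight spray lance, 170 mm, 0.17 kg. Origin: centre of its steel square collar (20 x 20 x 20 mm), on the axis; nozzle towards its own -y. Ahead: brass tube, 16 mm diameter, to 70 mm, black cone to 90 mm. Behind: same tube to 52 mm, 9 mm neck to 66 mm, 16 mm tail to 80 mm. Flat on the table its axis is about 10 mm up. In the clamp only the front tube (15 to 70 mm ahead) can be gripped.
- lance_clip_point (a point): Point on the lance's axis 30 mm ahead of its origin (towards the nozzle), where the spring clip grips; axes as the lance.
- lance_nozzle (a point): Tip of the nozzle, on the lance's axis, 90 mm ahead of its origin.
- rest: Fixed lance rest: wooden base 80 x 130 x 10 mm, green V bed 50 mm long (y -25 to +25 mm) along its y, red upright end plate at y -55 to -61 mm, 64 mm high. Origin on the table under the bed's middle, z up. The lance's front tube goes in from above, nozzle towards -y; the collar then hangs free beyond the bed's +y end.
- rest_seat (a point): Where the lance's clip point must come to lie: 42 mm above the table, 15 mm from the bed's middle towards +y; axes as the rest. Two steel clip jaws, 17 mm long, stand at y -14 to +3 mm from here; their flared mouth tops 16 mm above this point and guides a lance up to 4 mm off. Resistance starts 12 mm above the seat, peaks near 16 N and lets go 3 to 4 mm above it.
- tile_b: L-shaped glaze test tile with a rust-brown face, 30 x 34 x 61 mm, standing, a bystander; origin under its centre.
- tile: L-shaped glaze test tile with a teal face, 30 x 34 x 61 mm, standing, a bystander; origin under its centre.
- rib: Kidney-shaped wooden throwing rib lying flat, 38 x 94 mm, 8 mm thick, a bystander; origin under its centre.
- strap_nose (a point): Underside of the steel nose of the clamp's blue strap (nose 9 mm wide along the lance), which drops into the lance's neck over its tail; axes as the clamp. It rises with the knob; 4.4 mm up, the lance can be drawn out along the clamp's -y, and after 40 mm of travel it is clear of strap and fork and may be lifted.
- screw (a joint): Turn of the clamp's screw in rad, carried round by the knob: 0 is tight (a firm stop); it grows as it loosens, whichever way round that is, to a stop at 2.9. 2.2 or more frees the lance. Loosening takes a steady 0.1 N m or so.
Not all that is in view belongs to the job. What is shaped like the lance but purple or turquoise is not meant.

How it is judged:
On the way, in this order (a step that is already met when the one before it is completed fails the run):
1. the knob is loosened by 2.2 rad or more (value of joint screw above 2.2 rad), for 0.1 s.
2. the lance is out of the clamp, lying flat on the table, let go (height (world z) of lance below 0.018 m and height (world z) of lance_nozzle below 0.025 m and contact force between the fingers and lance below 0.2 N and linear speed of lance below 0.05 m/s), for 0.1 s.
At the end, for the whole second after the job is handed in: The lance lies at rest and let go in the green rest under the closed spring clip, nozzle towards the red plate: its clip point within 3 mm of the seat sideways and in height and about 11 mm along the bed, its axis within 4 degrees of the bed's (x of lance_clip_point in the frame of rest_seat between -0.003 and 0.003 m and z of lance_clip_point in the frame of rest_seat between -0.003 and 0.003 m and y of lance_clip_point in the frame of rest_seat between -0.011 and 0.013 m and angle between the y axis of lance and the y axis of rest, either way round below 0.07 rad and y of lance_nozzle in the frame of rest_seat below -0.03 m and linear speed of lance below 0.02 m/s); the robot touches nothing.
It fails at once if the knob is forced 0.4 rad past tight (value of joint knob below -0.4 rad).
It fails at once if the lance is dragged 15 mm out before the knob is loosened (distance of lance from where it was at the start of the episode above 0.015 m and value of joint screw below 1.5 rad).
It fails at once if the lance is pressed into the rest with more than 45 N (contact force between lance and rest above 45 N).
It fails at once if a test tile or the wooden rib is moved more than 3 cm (distance of any of tile_b, tile, rib from where it was at the start of the episode above 0.03 m).
It also fails if it takes over 69 s, if anything falls off the work surface, if the arm or the gripper's body presses on something with over 40 N, if the wrist force passes 120 N, or if a joint passes its speed limit or range.

### The arm

A 6-joint arm with a two-finger parallel gripper is mounted at the origin on a cart in front of the work surface, level with it; the furniture and walls round the work are solid. World frame = base frame: x ahead of the robot, y to its left, z up, the work surface at z = 0. Lengths are in m, angles in rad, forces in N, time in s.
With the tool pointing down it reaches from about 0.275 to 0.725 m from the base axis. Payload 5.6 kg.
Tool frame: the origin (TCP) lies midway between the tips of the shut fingers; the grasp point (between the pads) lies 19 mm behind it; y points along the fingers, z is the direction in which the jaws open and shut, and the axes are right-handed (so a half turn about y gives the same grasp; the last joint's range is limited). The gripper opens to 85 mm and grips with 20 to 120 N. Pads are 22 mm wide; open, the fingers measure 114 mm over their backs; the gripper's body (76 mm by 85 mm) begins 54 mm behind the grasp point. The pads swing forward as they close: fully open they stand 13 mm farther back than shut.
Start: joints at [1.503, 0.255, 0.108, 0, -1.424, -0.285], TCP at [0.19, 0.516, 0.231] pointing down, gripper open.
Joint ranges: [-2.95, 2.95], [-1.21, 1.97], [-1.09, 1.5], [-2.87, 1.71], [-2.94, -0.07], [-3.05, 3.05]. Speed limits (rad/s): [2.57, 2.57, 3.14, 3.14, 3.14, 3.14].

### API

Orientations are given as a rotation vector (axis times angle).
In Python, from cell import robot gives the robot as it stands. The module is installed in compiled form; this text tells all that it offers.
- The arm moves only by the tool carry_out, never from a script. Its argument "increments" is one flat list of numbers, 7 for each row, row after row: the shift along the tool's x, y, z in m, then the turn, a rotation vector about the tool's x, y, z in degrees, then the closure in counts, from 0 (fully open) to 255 (shut). In form: [x, y, z, wx, wy, wz, jaw, x, y, z, wx, wy, wz, jaw, ...]. A call has 1 to 5 rows; each row shifts and turns the pose as measured when the row begins, along the tool's axes as they then stand; what a row does not reach is not made up. A row lasts 1/8 s, in which the tool goes at most 62.5 mm and 10.7 degrees, less where a joint would pass 70% of its speed; a pose out of reach is approached as far as the arm can. A call with a gripper value outside its range is refused whole. The fingers move at their own pace and stop on an object; "force" is the grip in N (left out, the last holds). Time passes only in rows, so rows that do not move let the fingers close. It gives the time, the measured TCP pose, the force and the opening at its end, in the units of the state.
- robot.sense(): the state, without advancing time (a new reading comes with each control period).
- robot.snapshot(name): name is "scene" or "top"; returns (picture, depth): 384x512x3 uint8, red, green, blue; 384x512 float32, m along the optical axis (not along the pixel's ray), 0 where there is no reading.
- robot.camera_info(name): a dict with "intrinsics" (3x3 intrinsics, pixels), "R" (3x3) and "t" (3): a world point X has camera coordinates R X + t. Camera axes: x right, y down, z forward; pixel columns grow to the right and rows downward; lengths in m; the calibration is good to about 2 mm. A picture is of the moment at which its call begins. camera_info takes no time and is no camera call.
- robot.hand_in(): hands the job in, once; it reports no verdict.
The state is a dict: "time": time; "joint_pos": joint angles; "dq": joint speeds; "effort": joint torques, N m; "ee_pos": TCP position; "tcp_rot": TCP orientation; "force": force on the tool from outside, world axes, zero at the start; "wrist_torque": the same for the moment, N m; "gripper_width": opening from 0.0 (shut) to 1.0 (fully open).
Only numpy, scipy, OpenCV 4.12 (cv2) and the standard library are available. Lean on these libraries where they do the work, as an engineer would, in place of code of your own. Each camera call takes 0.05 s, during which the arm holds its last target.

## Working session

There is one attempt and no reset: what is moved stays moved. The work goes in short steps, Python scripts to look and compute and a tool call to move; the robot and the scene stay as the last step left them, time stands still between calls to the robot, and variables do not carry over. Pictures are saved under pics/ and viewed, and the job is handed in when it is done.

Besides the shell and the picture viewer there is one more tool, called after ">>>" as name(argument=value, ...) on one line, values as JSON. carry_out: Moves the arm, as the interface text tells. Its arguments: {"type":"object","properties":{"increments":{"type":"array"},"force":{"type":"number"}},"required":["increments"]}

```bash
mkdir -p pics; ls; python3 - <<'E'
from cell import robot
import cv2,numpy as np
for n in("scene","top"):
    p,d=robot.snapshot(n); cv2.imwrite(f"pics/{n}0.png",p[:,:,::-1]); np.savez(f"{n}0.npz",p=p,d=d)
    c=robot.camera_info(n); print(n,c["intrinsics"].tolist(),np.round(c["R"],3).tolist(),np.round(c["t"],3).tolist())
print(robot.sense())
E
```

```text
pics
scene [[375.24295627416586, 0.0, 252.78848401162085], [0.0, 375.24295627416586, 189.27202468506718], [0.0, 0.0, 1.0]] [[0.807, -0.59, -0.002], [-0.454, -0.619, -0.641], [0.377, 0.518, -0.768]] [-0.278, 0.455, 0.834]
top [[399.19948952314394, 0.0, 254.07423136537668], [0.0, 399.19948952314394, 198.6625795868913], [0.0, 0.0, 1.0]] [[-0.009, -1.0, -0.022], [-0.996, 0.011, -0.093], [0.093, 0.021, -0.995]] [0.26, 0.532, 1.379]
{'time': 0.1, 'joint_pos': array([ 1.50258925e+00,  2.55656638e-01,  1.07122023e-01, -4.14270026e-04,
       -1.42388877e+00, -2.84599782e-01]), 'dq': array([-0.00125741, -0.00251446,  0.00365687,  0.0017068 , -0.00051981,
        0.00115662]), 'effort': array([-1.72887962e-03, -3.87602413e+01,  2.38473397e+01,  5.37782148e+00,
       -3.77531745e-03,  7.37130250e-07]), 'ee_pos': array([0.18984176, 0.51572383, 0.23049917]), 'tcp_rot': array([-0.36156212, -2.02759612,  2.0310216 ]), 'force': array([-0.31615352,  0.37399811, -0.5394126 ]), 'wrist_torque': array([-0.00084946,  0.04339829,  0.04294825]), 'gripper_width': 1.0002448535406399}
```

View pics/scene0.png

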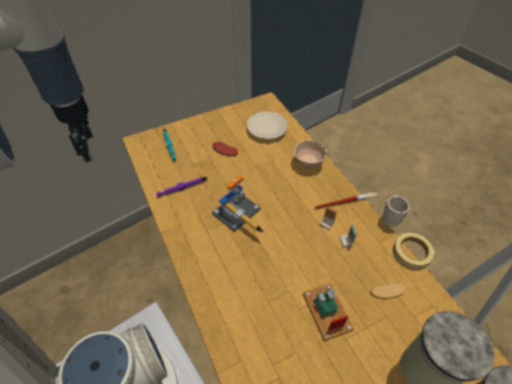

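View pics/top0.png

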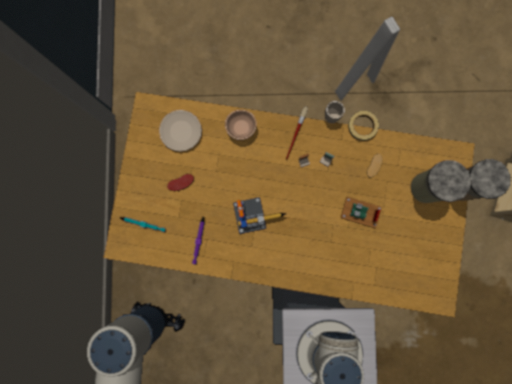

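Clamp near top px (252,214), lance pointing right to (284,214); rest at (361,212), red plate at its right end (377,216). Tiles near (305,160) and (327,158), rib at (375,165).

```bash
cat > h.py <<'E'
import numpy as np,cv2
from cell import robot
from scipy.spatial.transform import Rotation as Ro
def cam(n):
    c=robot.camera_info(n); return np.array(c["intrinsics"]),np.array(c["R"]),np.array(c["t"])
def ray(n,u,v,z):
    K,R,t=cam(n); d=R.T@np.linalg.solve(K,[u,v,1.]); o=-R.T@t
    return o+d*(z-o[2])/d[2]
def proj(n,X):
    K,R,t=cam(n); q=K@(R@np.asarray(X,float)+t); return q[:2]/q[2]
def tri(pt,ps):
    A=[];b=[]
    M=np.zeros((3,3));r=np.zeros(3)
    for n,(u,v) in (("top",pt),("scene",ps)):
        K,R,t=cam(n); d=R.T@np.linalg.solve(K,[u,v,1.]); d/=np.linalg.norm(d); o=-R.T@t
        P=np.eye(3)-np.outer(d,d); M+=P; r+=P@o
    return np.linalg.solve(M,r)
def crop(n,p,x0,y0,w,h,s,name):
    c=p[y0:y0+h,x0:x0+w,::-1]; cv2.imwrite(name,cv2.resize(c,None,fx=s,fy=s,interpolation=cv2.INTER_CUBIC))
def pose():
    s=robot.sense(); R=Ro.from_rotvec(s["tcp_rot"]).as_matrix(); return s,np.array(s["ee_pos"]),R
E
python3 - <<'E'
from h import *
t=np.load("top0.npz")["p"];s=np.load("scene0.npz")["p"]
crop("top",t,225,185,70,55,10,"pics/ct.png");crop("top",t,335,190,55,45,12,"pics/rt.png")
crop("scene",s,205,170,65,65,9,"pics/cs.png");crop("scene",s,295,280,65,65,9,"pics/rs.png")
s,p,R=pose();print(R.round(3))
E
```

```text
[[-0.938 -0.001 -0.346]
 [ 0.346 -0.002 -0.938]
 [-0.    -1.     0.002]]
```

View pics/ct.png

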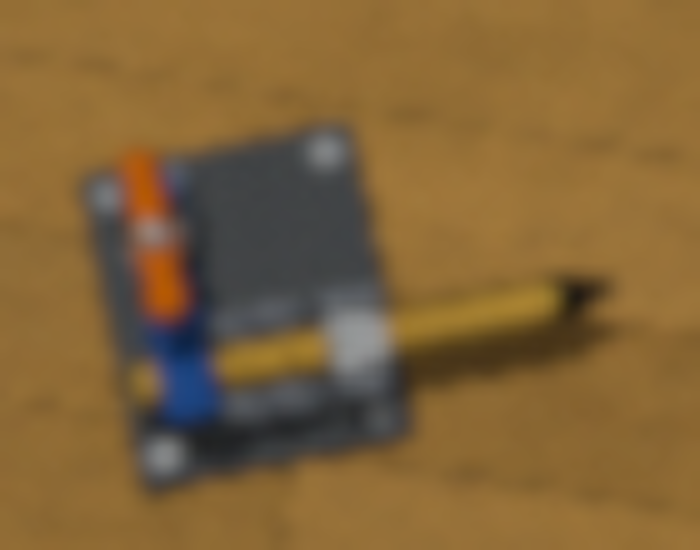

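View pics/cs.png

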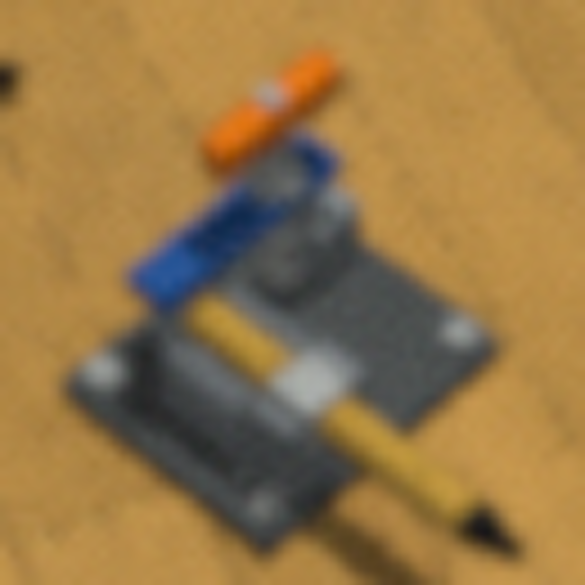

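View pics/rt.png

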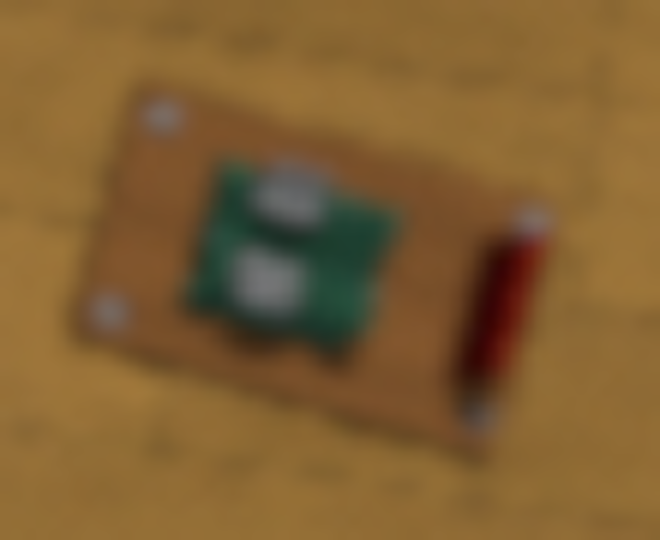

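View pics/rs.png

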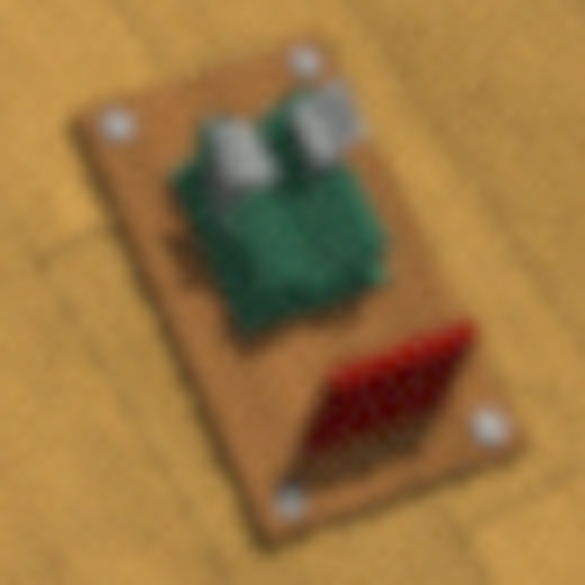

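```bash
python3 - <<'E'
from h import *
t=np.load("top0.npz")["p"];s=np.load("scene0.npz")["p"]
f=lambda x0,y0,sc,pts:[np.array([(u+.5)/sc-.5+x0,(v+.5)/sc-.5+y0]) for u,v in pts]
def tt(name,T,S):
    out=[tri(a,b) for a,b in zip(T,S)]
    for o,a,b in zip(out,T,S): print(name,o.round(4),(proj("top",o)-a).round(1))
    return out
# orange
for n,im in(("top",t),("scene",s)):
    h=cv2.cvtColor(im,cv2.COLOR_RGB2HSV); m=((h[...,0]<13)&(h[...,0]>3)&(h[...,1]>200)&(h[...,2]>140)).astype(np.uint8)
    x0,y0,w,hh=(225,185,70,55) if n=="top" else (205,170,65,65)
    mm=np.zeros_like(m);mm[y0:y0+hh,x0:x0+w]=m[y0:y0+hh,x0:x0+w]
    c=cv2.minAreaRect(cv2.findNonZero(mm));print(n,c)
    for z in(.097,.106): print(ray(n,*c[0],z).round(4))
print("orange ends");o=tt("or",f(225,185,10,[(140,160),(170,312)]),f(205,170,9,[(325,70),(218,152)]))
d=o[0]-o[1];print(np.degrees(np.arctan2(d[1],d[0])),np.linalg.norm(d))
sc=tt("clscrew",f(225,185,10,[(108,195),(325,150),(165,455),(382,415)]),f(205,170,9,[(340,200),(460,332),(102,370),(263,503)]))
T=f(225,185,10,[(108,195),(325,150),(165,455),(382,415)]);
P=[ray("top",*a,.012) for a in T]; S=f(205,170,9,[(340,200),(460,332),(102,370),(263,503)]);Q=[ray("scene",*a,.012) for a in S]
for a,b in zip(P,Q):print(a.round(4),b.round(4))
d=(P[0]-P[1]+P[2]-P[3])/2;print("clamp y dir",np.degrees(np.arctan2(d[1],d[0])),np.mean(P,0).round(4),np.mean(Q[1:],0).round(4))
print("lance: collar,nozzle,tubeend");L=tt("L",f(225,185,10,[(357,340),(605,290),(560,298)]),f(205,170,9,[(315,378),(515,550),(470,505)]))
T=f(335,190,12,[(162,115),(108,313),(533,218),(480,415)]);S=f(295,280,9,[(305,62),(118,126),(490,427),(290,502)])
P=[ray("top",*a,.012) for a in T];Q=[ray("scene",*a,.012) for a in S]
for a,b in zip(P,Q):print("rest",a.round(4),b.round(4))
for P in(P,Q):
    d=P[0]-P[2]+P[1]-P[3];print("rest y dir",np.degrees(np.arctan2(d[1],d[0])),np.mean(P,0).round(4))
tt("jaws",f(335,190,12,[(290,205),(268,285)]),f(295,280,9,[(328,135),(240,155)]))
E
```

```text
top ((240.0576934814453, 208.78846740722656), (12.159199714660645, 2.5495097637176514), 78.69007110595703)
[0.4949 0.3006 0.097 ]
[0.4942 0.3001 0.106 ]Traceback (most recent call last):
  File "<stdin>", line 13, in <module>
cv2.error: OpenCV(4.12.0) /io/opencv/modules/imgproc/src/convhull.cpp:143: error: (-215:Assertion failed) total >= 0 && (depth == CV_32F || depth == CV_32S) in function 'convexHull'
```

```bash
cat > m1.py <<'E'
from h import *
t=np.load("top0.npz")["p"];s=np.load("scene0.npz")["p"]
f=lambda x0,y0,sc,pts:[np.array([(u+.5)/sc-.5+x0,(v+.5)/sc-.5+y0]) for u,v in pts]
def tt(name,T,S):
    out=[tri(a,b) for a,b in zip(T,S)]
    for o,a,b in zip(out,T,S): print(name,o.round(4),(proj("top",o)-a).round(1))
    return out
# orange
for n,im in(("top",t),("scene",s)):
    h=cv2.cvtColor(im,cv2.COLOR_RGB2HSV); m=((h[...,0]<14)&(h[...,0]>3)&(h[...,1]>180)&(h[...,2]>120)).astype(np.uint8)
    x0,y0,w,hh=(225,185,70,55) if n=="top" else (205,170,65,65)
    mm=np.zeros_like(m);mm[y0:y0+hh,x0:x0+w]=m[y0:y0+hh,x0:x0+w]
    print(n,mm.sum())
    if not mm.sum(): continue
    c=cv2.minAreaRect(cv2.findNonZero(mm));print(n,c)
    for z in(.097,.106): print(ray(n,*c[0],z).round(4))
print("orange ends");o=tt("or",f(225,185,10,[(140,160),(170,312)]),f(205,170,9,[(325,70),(218,152)]))
d=o[0]-o[1];print(np.degrees(np.arctan2(d[1],d[0])),np.linalg.norm(d))
T=f(225,185,10,[(108,195),(325,150),(165,455),(382,415)]);
P=[ray("top",*a,.012) for a in T]; S=f(205,170,9,[(340,200),(460,332),(102,370),(263,503)]);Q=[ray("scene",*a,.012) for a in S]
for a,b in zip(P,Q):print(a.round(4),b.round(4))
d=(P[0]-P[1]+P[2]-P[3])/2;print("clamp y dir",np.degrees(np.arctan2(d[1],d[0])),np.mean(P,0).round(4))
print("lance: collar,nozzle,tubeend");L=tt("L",f(225,185,10,[(357,340),(605,290),(560,298)]),f(205,170,9,[(315,378),(515,550),(470,505)]))
T=f(335,190,12,[(162,115),(108,313),(533,218),(480,415)]);S=f(295,280,9,[(305,62),(118,126),(490,427),(290,502)])
P=[ray("top",*a,.012) for a in T];Q=[ray("scene",*a,.012) for a in S]
for a,b in zip(P,Q):print("rest",a.round(4),b.round(4))
for P in(P,Q):
    d=P[0]-P[2]+P[1]-P[3];print("rest y dir",np.degrees(np.arctan2(d[1],d[0])),np.mean(P,0).round(4))
tt("jaws",f(335,190,12,[(290,205),(268,285)]),f(295,280,9,[(328,135),(240,155)]))
E
python3 m1.py
```

```text
top 23
top ((239.88235473632812, 208.52944946289062), (13.581995010375977, 2.9104275703430176), 75.96376037597656)
[0.4957 0.3012 0.097 ]
[0.4951 0.3007 0.106 ]
scene 18
scene ((234.50001525878906, 182.0), (3.535533905029297, 14.849241256713867), 45.0)
[0.4998 0.3029 0.097 ]
[0.4956 0.2962 0.106 ]
orange ends
or [0.5228 0.305  0.1003] [ 0.1 -0.2]
or [0.4726 0.2947 0.1033] [ 0.2 -0.4]
11.60449943306829 0.05137797245831856
[0.5177 0.3221 0.012 ] [0.5356 0.3171 0.012 ]
[0.533  0.2447 0.012 ] [0.535  0.2451 0.012 ]
[0.4252 0.3024 0.012 ] [0.4276 0.3039 0.012 ]
[0.4386 0.2254 0.012 ] [0.441  0.2267 0.012 ]
clamp y dir 100.50506976363972 [0.4786 0.2737 0.012 ]
lance: collar,nozzle,tubeend
L [0.4651 0.2327 0.0547] [ 0.3 -0.5]
L [0.4817 0.1469 0.0447] [ 0.2 -0.4]
L [0.4777 0.1635 0.0536] [ 0.1 -0.1]
rest [ 0.5309 -0.0777  0.012 ] [ 0.5324 -0.0797  0.012 ]
rest [ 0.4726 -0.0601  0.012 ] [ 0.4753 -0.0623  0.012 ]
rest [ 0.4993 -0.1854  0.012 ] [ 0.4992 -0.1869  0.012 ]
rest [ 0.4416 -0.1678  0.012 ] [ 0.4416 -0.1695  0.012 ]
rest y dir 73.78006460500156 [ 0.4861 -0.1228  0.012 ]
rest y dir 72.66076167477873 [ 0.4871 -0.1246  0.012 ]
jaws [ 0.5034 -0.1072  0.0493] [ 0.5 -0.6]
jaws [ 0.4794 -0.0987  0.0527] [ 0.3 -0.4]
```

```bash
cat > m2.py <<'E'
from h import *
f=lambda x0,y0,sc,u,v:np.array([(u+.5)/sc-.5+x0,(v+.5)/sc-.5+y0])
c=np.array([.4866,-.1237]);a=np.radians(73.2);y=np.array([np.cos(a),np.sin(a)]);x=np.array([y[1],-y[0]])
def show(n,X): print(n,(X).round(4),"rest x,y",((X[:2]-c)@x).round(4),((X[:2]-c)@y).round(4))
T=lambda u,v:f(335,190,12,u,v);S=lambda u,v:f(295,280,9,u,v)
# bed corners in top: tl,bl,tr,br
for p in[(228,160),(188,305),(402,212),(365,345)]:
    show("bedtop z45",ray("top",*T(*p),.045))
for p in[(250,330),(382,260),(178,175),(300,85)]:
    for z in (.01,.045): show("bed scene z%g"%z,ray("scene",*S(*p),z))
for p in[(545,235),(497,390),(515,320),(470,380),(490,250)]: show("red top z64",ray("top",*T(*p),.064))
for p in[(332,380),(470,325)]: show("red scene z64",ray("scene",*S(*p),.064))
for p in[(290,490)]: show("red foot z10",ray("scene",*S(*p),.010))
for p in[(140,80),(75,345),(485,460)]: show("base top",ray("top",*T(*p),.010))
for p in[(75,115),(265,548),(525,440),(320,40)]: show("base scene",ray("scene",*S(*p),.010))
for p in[(290,205),(268,285)]: show("jaw top",ray("top",*T(*p),.056))
for p in[(328,135),(240,155)]: show("jaw sc",ray("scene",*S(*p),.050))
E
python3 m2.py
```

```text
bedtop z45 [ 0.5147 -0.0892  0.045 ] rest x,y 0.017 0.0412
bedtop z45 [ 0.4731 -0.0764  0.045 ] rest x,y -0.0266 0.0413
bedtop z45 [ 0.4992 -0.1385  0.045 ] rest x,y 0.0163 -0.0105
bedtop z45 [ 0.4611 -0.1266  0.045 ] rest x,y -0.0236 -0.0101
bed scene z0.01 [ 0.4658 -0.1283  0.01  ] rest x,y -0.0186 -0.0104
bed scene z0.045 [ 0.4525 -0.1354  0.045 ] rest x,y -0.0292 -0.0211
bed scene z0.01 [ 0.5094 -0.1355  0.01  ] rest x,y 0.0252 -0.0047
bed scene z0.045 [ 0.4945 -0.1423  0.045 ] rest x,y 0.0129 -0.0156
bed scene z0.01 [ 0.4801 -0.083   0.01  ] rest x,y -0.018 0.037
bed scene z0.045 [ 0.4663 -0.0918  0.045 ] rest x,y -0.0287 0.0246
bed scene z0.01 [ 0.5272 -0.0836  0.01  ] rest x,y 0.0272 0.0501
bed scene z0.045 [ 0.5116 -0.0924  0.045 ] rest x,y 0.0149 0.0372
red top z64 [ 0.4909 -0.1735  0.064 ] rest x,y 0.0185 -0.0464
red top z64 [ 0.4472 -0.1584  0.064 ] rest x,y -0.0277 -0.0446
red top z64 [ 0.4669 -0.1642  0.064 ] rest x,y -0.0071 -0.0444
red top z64 [ 0.4501 -0.1509  0.064 ] rest x,y -0.0271 -0.0366
red top z64 [ 0.4868 -0.1579  0.064 ] rest x,y 0.0101 -0.0326
red scene z64 [ 0.4534 -0.1615  0.064 ] rest x,y -0.0208 -0.0457
red scene z64 [ 0.4926 -0.1722  0.064 ] rest x,y 0.0197 -0.0447
red foot z10 [ 0.4445 -0.1669  0.01  ] rest x,y -0.0278 -0.0535
base top [ 0.5416 -0.072   0.01  ] rest x,y 0.0377 0.0654
base top [ 0.4634 -0.0506  0.01  ] rest x,y -0.0434 0.0633
base top [ 0.4285 -0.1693  0.01  ] rest x,y -0.0425 -0.0605
base scene [ 0.4683 -0.0519  0.01  ] rest x,y -0.0383 0.0634
base scene [ 0.4286 -0.1741  0.01  ] rest x,y -0.041 -0.065
base scene [ 0.5051 -0.1947  0.01  ] rest x,y 0.0383 -0.0627
base scene [ 0.5417 -0.0767  0.01  ] rest x,y 0.0391 0.0609
jaw top [ 0.5008 -0.1039  0.056 ] rest x,y 0.0078 0.0231
jaw top [ 0.478  -0.0969  0.056 ] rest x,y -0.016 0.0232
jaw sc [ 0.5054 -0.1089  0.05  ] rest x,y 0.0137 0.0196
jaw sc [ 0.4819 -0.0989  0.05  ] rest x,y -0.0117 0.0224
```

```bash
cat > plan.py <<'E'
# usage: plan.py x y z yawdeg(tool z heading) nrows -> rows in tool axes (ideal)
import sys
from h import *
x,y,z,yaw,n=map(float,sys.argv[1:6]); n=int(n)
s,p,R=pose()
a=np.radians(yaw); tz=np.array([np.cos(a),np.sin(a),0]); ty=np.array([0,0,-1.]); tx=np.cross(ty,tz)
Rt=np.c_[tx,ty,tz]; rv=(Ro.from_matrix(R.T@Rt)).as_rotvec(); dp=np.array([x,y,z])-p
print("t",s["time"],"q",np.round(s["joint_pos"],3),"yaw",np.degrees(np.arctan2(R[1,2],R[0,2])).round(1),"rv",np.degrees(rv).round(1),"dp",dp.round(4))
Rc=R.copy()
for i in range(n):
    print((Rc.T@dp/n*1000).round(1),np.degrees(rv/n).round(2)); Rc=Rc@Ro.from_rotvec(rv/n).as_matrix()
E
python3 plan.py .496 .299 .17 -79 7
```

```text
t 0.1 q [ 1.503  0.256  0.107 -0.    -1.424 -0.285] yaw -110.2 rv [ -0.1 -31.2   0. ] dp [ 0.3062 -0.2167 -0.0605]
[-51.7   8.7  13.9] [-0.01 -4.46  0.  ]
[-50.5   8.7  17.9] [-0.01 -4.46  0.  ]
[-49.    8.7  21.8] [-0.01 -4.46  0.  ]
[-47.1   8.7  25.5] [-0.01 -4.46  0.  ]
[-45.    8.7  29.1] [-0.01 -4.46  0.  ]
[-42.6   8.7  32.5] [-0.01 -4.46  0.  ]
[-39.9   8.6  35.7] [-0.01 -4.46  0.  ]
```

>>> carry_out(increments=[-0.052,0.009,0.014,0,-4.5,0,0,-0.0505,0.009,0.018,0,-4.5,0,0,-0.049,0.009,0.022,0,-4.5,0,0,-0.047,0.009,0.0255,0,-4.5,0,0,-0.045,0.009,0.029,0,-4.5,0,0], force=40)

```text
time: 0.72
ee_pos: [0.4124, 0.3595, 0.1823]
tcp_rot: [-0.068, 2.189, -2.196]
force: [-0.4, 0.9, 0.8]
gripper_width: 0.999
```

```bash
python3 plan.py .496 .299 .15 -79 3
```

```text
t 0.725 q [ 1.003  0.272  0.006 -0.    -1.309  0.628] yaw -86.6 rv [-0.2 -7.6  0.2] dp [ 0.0836 -0.0605 -0.0323]
[-26.6  10.8  21.8] [-0.06 -2.53  0.06]
[-25.6  10.8  22.9] [-0.06 -2.53  0.06]
[-24.6  10.8  24. ] [-0.06 -2.53  0.06]
```

>>> carry_out(increments=[-0.0266,0.011,0.022,0,-2.5,0,0,-0.0256,0.011,0.023,0,-2.5,0,0,-0.0246,0.011,0.024,0,-2.5,0,0,0,0,0,0,0,0,0])

```text
time: 1.23
ee_pos: [0.4995, 0.2927, 0.145]
tcp_rot: [-0.211, 2.118, -2.133]
force: [-0.6, 0.3, -0.5]
gripper_width: 1.0
```

```bash
python3 plan.py .496 .299 .082 -79 2; python3 - <<'E'
from h import *
for n,b in(("top",(215,165,80,75,9)),("scene",(190,120,90,110,6))):
    p,d=robot.snapshot(n); crop(n,p,*b,f"pics/{n}1.png")
s,P,R=pose(); print(P, proj("top",P),proj("scene",P))
E
```

```text
t 1.225 q [ 0.8    0.358  0.03  -0.    -1.254  0.961] yaw -79.1 rv [-0.3 -0.1  0.5] dp [-0.0035  0.0063 -0.063 ]
[ 0.9 31.5 -3.6] [-0.17 -0.05  0.25]
[ 1.  31.5 -3.5] [-0.17 -0.05  0.25]
[0.49878428 0.2943771  0.14635011] [241.11430137 206.51939349] [235.21713217 172.55849723]
```

View pics/top1.png

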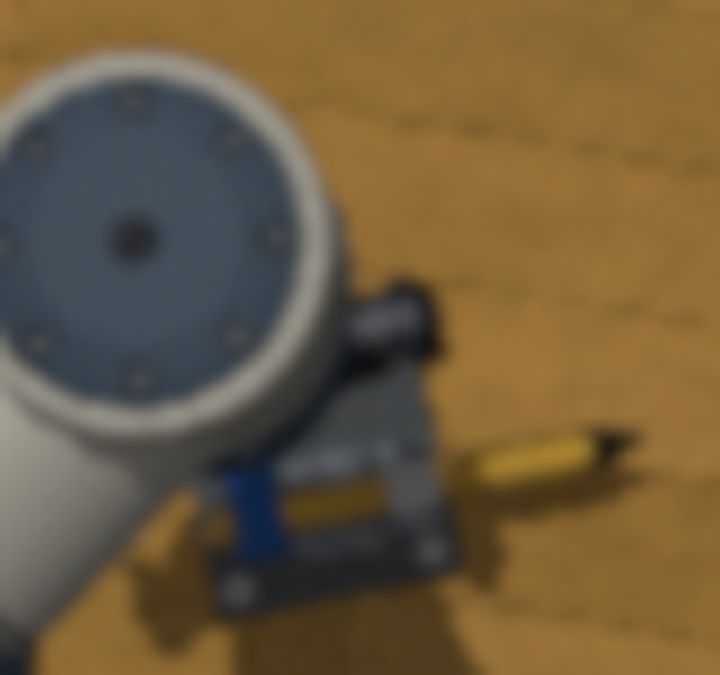

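View pics/scene1.png

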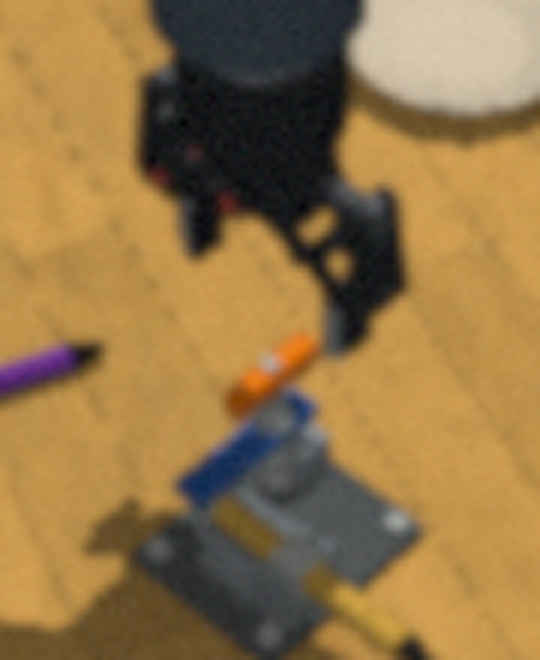

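The top view shows the hand over the knob. The scene view shows the open fingers straddling the orange bar at px about (270,375) in the crop. Now descending.

>>> carry_out(increments=[0.001,0.031,-0.004,0,0,0.3,0,0.001,0.03,-0.003,0,0,0.2,0,0,0,0,0,0,0,0])

```text
time: 1.7
ee_pos: [0.4941, 0.3035, 0.0861]
tcp_rot: [-0.2, 2.115, -2.119]
force: [0.9, -0.9, 1.1]
gripper_width: 1.003
```

```bash
python3 plan.py .496 .299 .082 -79 1; python3 - <<'E'
from h import *
for n,b in(("scene",(190,120,90,110,6)),):
    p,d=robot.snapshot(n); crop(n,p,*b,f"pics/{n}2.png")
E
```

```text
t 1.7 q [ 0.824  0.394 -0.077  0.006 -1.097  0.938] yaw -78.9 rv [-0.1  0.1 -0.3] dp [ 0.0019 -0.0045 -0.0041]
[-0.9  4.2  4.8] [-0.14  0.11 -0.31]
```

View pics/scene2.png

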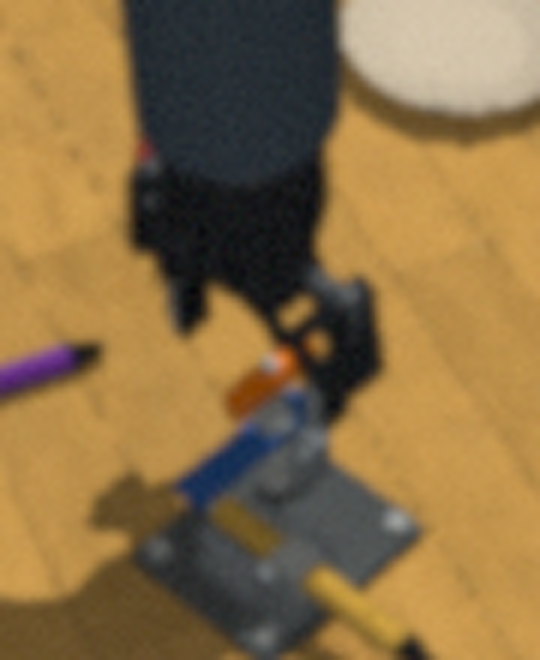

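>>> carry_out(increments=[-0.001,0.003,0.003,0,0,0,0,0,0,0,0,0,0,150,0,0,0,0,0,0,255,0,0,0,0,0,0,255], force=50)

```text
time: 2.25
ee_pos: [0.4986, 0.303, 0.0891]
tcp_rot: [-0.192, 2.116, -2.109]
force: [-0.0, 0.2, 1.4]
gripper_width: 0.378
```

```bash
python3 plan.py .496 .299 .082 -79 1; python3 -c "
from h import *
s=robot.sense();print(s)"
```

```text
t 2.25 q [ 0.818  0.391 -0.074  0.008 -1.093  0.944] yaw -78.8 rv [ 0.1  0.2 -0.8] dp [-0.0026 -0.004  -0.0071]
[3.4 7.1 3.5] [ 0.12  0.18 -0.84]
{'time': 2.25, 'joint_pos': array([ 0.81832794,  0.3908175 , -0.07355916,  0.00767877, -1.09333435,
        0.94414696]), 'dq': array([-2.13365127e-03, -3.51467901e-03,  6.00350941e-03,  2.63752689e-04,
       -1.76467382e-03,  1.31367560e-05]), 'effort': array([ 1.74183684e-02, -4.40219307e+01,  2.16099769e+01,  4.87921402e+00,
        4.01701662e-02,  6.07121765e-04]), 'ee_pos': array([0.49859779, 0.30304437, 0.08913315]), 'tcp_rot': array([-0.19156867,  2.1161445 , -2.1086746 ]), 'force': array([-0.00735097,  0.19816236,  1.37050222]), 'wrist_torque': array([-0.02129172,  0.02324779, -0.04400786]), 'gripper_width': 0.3784989670833138}
```

>>> carry_out(increments=[0.001,0.005,0.001,0,0,0,255,0,0,0,0,0,0,255], force=50)

```text
time: 2.5
ee_pos: [0.4988, 0.3007, 0.0856]
tcp_rot: [-0.19, 2.113, -2.109]
force: [-2.0, 0.3, 3.1]
gripper_width: 0.156
```

```bash
python3 plan.py .496 .299 .082 -79 1; python3 -c "
from h import *
s=robot.sense();print(s)"
```

```text
t 2.5 q [ 0.817  0.391 -0.084  0.011 -1.082  0.944] yaw -78.8 rv [ 0.   0.2 -0.9] dp [-0.0028 -0.0017 -0.0036]
[3.2 3.5 1.1] [ 0.01  0.21 -0.95]
{'time': 2.5, 'joint_pos': array([ 0.81691598,  0.39134482, -0.08395051,  0.01084528, -1.08201034,
        0.94446744]), 'dq': array([-3.33221712e-04, -1.29695927e-03, -4.27758811e-04,  2.17869126e-03,
        2.16830131e-03,  9.79930385e-05]), 'effort': array([-4.98356335e-01, -4.23672616e+01,  2.11390239e+01,  5.16194478e+00,
        4.09525009e-01,  8.96941696e-03]), 'ee_pos': array([0.4988313 , 0.30068261, 0.08556552]), 'tcp_rot': array([-0.18967624,  2.11300012, -2.10939871]), 'force': array([-2.02666703,  0.32933133,  3.08863026]), 'wrist_torque': array([0.19710129, 0.78052347, 0.04626058]), 'gripper_width': 0.1556574085157085}
```

>>> carry_out(increments=[0,0,0,0,4,0,255])

```text
time: 2.62
ee_pos: [0.4988, 0.3007, 0.0857]
tcp_rot: [-0.116, 2.152, -2.147]
force: [-0.7, 0.3, 1.1]
gripper_width: 0.151
```

```bash
cat > st.py <<'E'
from h import *
s,p,R=pose();print("t",s["time"],"yaw",np.degrees(np.arctan2(R[1,2],R[0,2])).round(2),"p",p.round(4),"q6",s["joint_pos"][5].round(3),"F",s["force"].round(2),"M",s["wrist_torque"].round(3),"e6",s["effort"][5].round(3),"w",round(s["gripper_width"]*85,1),"tilt",R[:,1].round(3))
E
python3 st.py
```

```text
t 2.625 yaw -82.88 p [0.4988 0.3007 0.0857] q6 0.873 F [-0.69  0.25  1.07] M [0.194 0.376 0.141] e6 0.92 w 12.9 tilt [ 0.016  0.004 -1.   ]
```

>>> carry_out(increments=[0,0,0,0,4,0,255])

```text
time: 2.75
ee_pos: [0.4988, 0.3007, 0.0858]
tcp_rot: [-0.039, 2.191, -2.183]
force: [-0.5, 0.3, 2.4]
gripper_width: 0.151
```

```bash
python3 st.py
```

```text
t 2.75 yaw -87.0 p [0.4988 0.3007 0.0858] q6 0.801 F [-0.45  0.32  2.39] M [0.006 0.357 0.115] e6 0.655 w 12.8 tilt [ 0.017  0.004 -1.   ]
```

Clockwise seems free (about 0.1 N m, no build-up). Continuing while watching torque.

>>> carry_out(increments=[0,-0.0003,0,0,8,0,255,0,-0.0003,0,0,8,0,255])

```text
time: 3.0
ee_pos: [0.4989, 0.3008, 0.0864]
tcp_rot: [-0.266, -2.111, 2.097]
force: [0.2, -0.9, 1.5]
gripper_width: 0.153
```

```bash
python3 st.py;  python3 - <<'E'
from h import *
for n,b in(("scene",(190,120,90,110,6)),):
    p,d=robot.snapshot(n); crop(n,p,*b,f"pics/{n}3.png")
E
```

```text
t 3.0 yaw -103.46 p [0.4989 0.3008 0.0864] q6 0.514 F [ 0.15 -0.9   1.49] M [0.013 0.125 0.129] e6 1.417 w 13.0 tilt [ 0.017  0.004 -1.   ]
```

View pics/scene3.png

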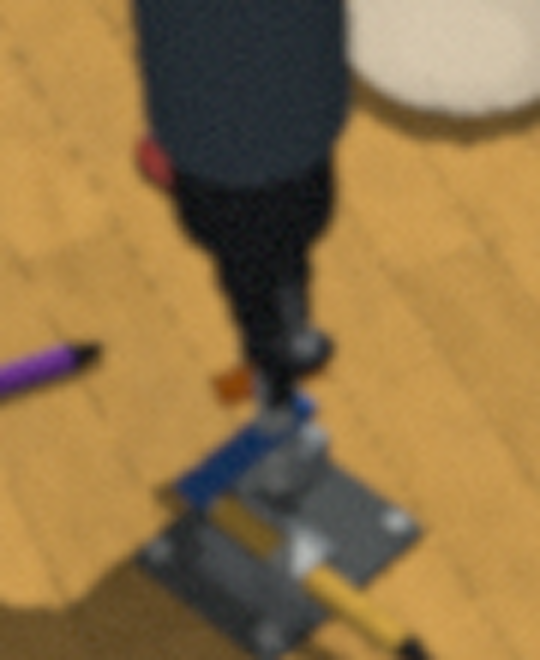

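The bar follows the hand (orange end now at crop (233,385)), and the strap is in place. Clockwise it is.

>>> carry_out(increments=[0,-0.0004,0,0,10,0,255,0,-0.0004,0,0,10,0,255,0,-0.0004,0,0,10,0,255,0,-0.0004,0,0,10,0,255])

```text
time: 3.55
ee_pos: [0.4991, 0.3009, 0.0878]
tcp_rot: [-0.864, -1.665, 1.643]
force: [-0.8, 0.3, 2.5]
gripper_width: 0.149
```

```bash
python3 st.py
```

```text
t 3.55 yaw -144.43 p [0.4991 0.3009 0.0878] q6 -0.202 F [-0.76  0.29  2.53] M [-0.112  0.077  0.123] e6 1.763 w 12.7 tilt [ 0.018  0.004 -1.   ]
```

>>> carry_out(increments=[0,-0.0004,0,0,10,0,255,0,-0.0004,0,0,10,0,255,0,-0.0004,0,0,10,0,255,0,-0.0004,0,0,10,0,255,0,-0.0004,0,0,10,0,255])

```text
time: 4.18
ee_pos: [0.4995, 0.3008, 0.0896]
tcp_rot: [-1.333, -1.026, 0.997]
force: [-0.3, 0.3, 1.5]
gripper_width: 0.154
```

>>> carry_out(increments=[0,-0.0004,0,0,10,0,255,0,-0.0004,0,0,10,0,255,0,-0.0004,0,0,7,0,255])

```text
time: 4.55
ee_pos: [0.4996, 0.3006, 0.0906]
tcp_rot: [-1.479, -0.659, 0.629]
force: [0.8, 0.9, 1.1]
gripper_width: 0.156
```

```bash
python3 st.py
```

```text
t 4.55 yaw 137.19 p [0.4996 0.3006 0.0906] q6 -1.571 F [0.82 0.92 1.08] M [-0.094  0.113  0.046] e6 0.987 w 13.2 tilt [ 0.019  0.003 -1.   ]
```

>>> carry_out(increments=[0,0,0,0,0,0,100,0,0,0,0,0,0,100,0,-0.02,0,0,0,0,100,0,-0.04,0,0,0,0,100])

```text
time: 5.05
ee_pos: [0.4961, 0.2986, 0.1471]
tcp_rot: [-1.478, -0.66, 0.645]
force: [1.6, 0.5, 0.4]
gripper_width: 0.607
```

```bash
python3 st.py; python3 plan.py .4732 .1903 .10 -169.4 6; python3 - <<'E'
from h import *
for n,b in(("scene",(190,120,90,110,6)),):
    p,d=robot.snapshot(n); crop(n,p,*b,f"pics/{n}4.png")
E
```

```text
t 5.05 yaw 137.82 p [0.4961 0.2986 0.1471] q6 -1.559 F [1.56 0.47 0.38] M [ 0.117 -0.046 -0.03 ] e6 -0.033 w 51.6 tilt [ 0.011 -0.003 -1.   ]
t 5.05 q [ 0.819  0.344  0.011  0.011 -1.233 -1.559] yaw 137.8 rv [  0.7 -52.8  -0. ] dp [-0.0229 -0.1083 -0.0471]
[-16.    7.9  -9.2] [ 0.12 -8.8  -0.  ]
[-17.2   7.8  -6.7] [ 0.12 -8.8  -0.  ]
[-18.    7.8  -4. ] [ 0.12 -8.8  -0.  ]
[-18.4   7.8  -1.2] [ 0.12 -8.8  -0.  ]
[-18.4   7.8   1.6] [ 0.12 -8.8  -0.  ]
[-17.9   7.8   4.4] [ 0.12 -8.8  -0.  ]
```

View pics/scene4.png

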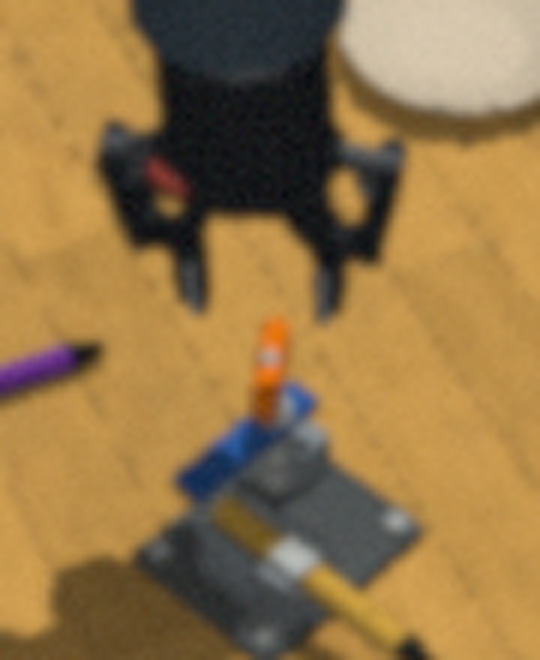

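The bar (crop (268,370)) now stands about 144° from where it was. Moving to the front tube.

>>> carry_out(increments=[-0.016,0.002,-0.009,0.1,-8.8,0,100,-0.017,0.005,-0.007,0.1,-8.8,0,100,-0.018,0.008,-0.004,0.1,-8.8,0,100,-0.018,0.01,-0.001,0.1,-8.8,0,100,-0.018,0.01,0.002,0.1,-8.8,0,100])

```text
time: 5.72
ee_pos: [0.4824, 0.2106, 0.1193]
tcp_rot: [-1.181, -1.279, 1.246]
force: [-0.1, 0.5, 0.1]
gripper_width: 0.611
```

```bash
python3 st.py; python3 plan.py .4732 .1903 .085 -169.4 2
```

```text
t 5.725 yaw -175.92 p [0.4824 0.2106 0.1193] q6 -0.643 F [-0.06  0.54  0.09] M [-0.068  0.066  0.013] e6 -1.973 w 51.9 tilt [ 0.018  0.01  -1.   ]
t 5.725 q [ 0.712  0.258 -0.183  0.004 -1.11  -0.643] yaw -175.9 rv [ 1.1 -6.5  0.4] dp [-0.0092 -0.0203 -0.0343]
[-9.9 17.   5.6] [ 0.53 -3.26  0.22]
[-9.5 17.1  6. ] [ 0.53 -3.26  0.22]
```

>>> carry_out(increments=[-0.01,0.017,0.0055,0.5,-3.3,0.2,100,-0.0095,0.017,0.006,0.5,-3.3,0.2,100,0,0,0,0,0,0,100])

```text
time: 6.1
ee_pos: [0.4724, 0.1882, 0.0834]
tcp_rot: [-1.109, -1.353, 1.353]
force: [0.5, -0.3, 0.8]
gripper_width: 0.606
```

```bash
python3 st.py; python3 plan.py .4732 .1903 .024 -169.4 2;  python3 - <<'E'
from h import *
for n,b in(("top",(215,165,80,75,9)),("scene",(210,140,90,110,6))):
    p,d=robot.snapshot(n); crop(n,p,*b,f"pics/{n}5.png")
E
python3 st.py
```

```text
t 6.1 yaw -168.72 p [0.4724 0.1882 0.0834] q6 -0.49 F [ 0.52 -0.28  0.76] M [ 0.004 -0.02  -0.007] e6 0.361 w 51.5 tilt [-0.  0. -1.]
t 6.1 q [ 0.687  0.272 -0.263 -0.    -1.036 -0.49 ] yaw -168.7 rv [-0.   0.7  0. ] dp [ 0.0008  0.0021 -0.0594]
[ 0.9 29.7 -0.6] [-0.    0.34  0.01]
[ 0.9 29.7 -0.6] [-0.    0.34  0.01]
t 6.2 yaw -168.76 p [0.4738 0.1894 0.085 ] q6 -0.492 F [ 0.39  0.88 -0.73] M [-0.006  0.032  0.006] e6 0.091 w 51.9 tilt [ 0.003  0.002 -1.   ]
```

View pics/scene5.png

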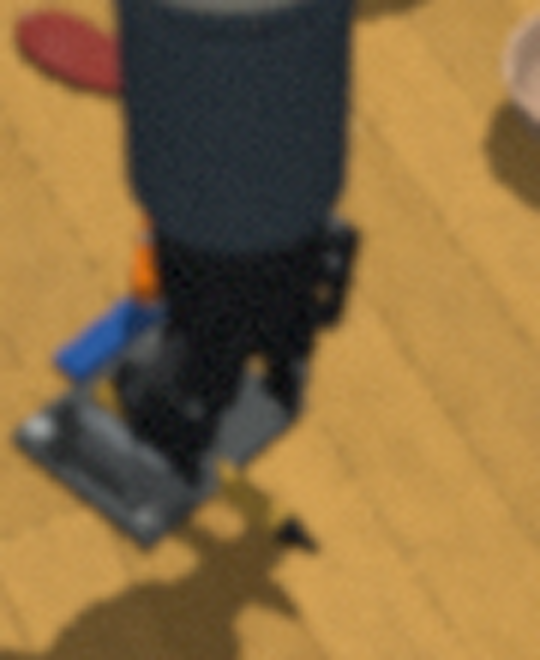

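View pics/top5.png

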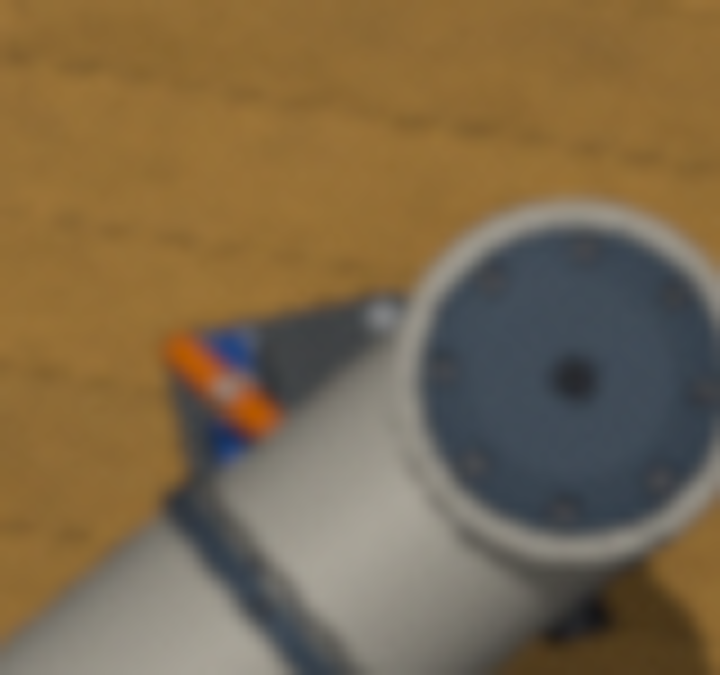

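>>> carry_out(increments=[0.0005,0.03,0,0,0.3,0,100,0.0005,0.029,0,0,0.2,0,100,0,0,0,0,0,0,100])

```text
time: 6.58
ee_pos: [0.477, 0.1936, 0.0282]
tcp_rot: [-1.118, -1.357, 1.337]
force: [-0.1, -0.1, 1.6]
gripper_width: 0.607
```

```bash
python3 st.py; python3 plan.py .4732 .1903 .024 -169.4 1
```

```text
t 6.575 yaw -169.21 p [0.477  0.1936 0.0282] q6 -0.504 F [-0.13 -0.06  1.56] M [-0.013  0.014 -0.014] e6 -0.021 w 51.6 tilt [ 0.01   0.006 -1.   ]
t 6.575 q [ 0.691  0.338 -0.334  0.002 -0.887 -0.504] yaw -169.2 rv [0.6 0.2 0.2] dp [-0.0038 -0.0033 -0.0042]
[-2.6  4.1  4.4] [0.64 0.19 0.25]
```

>>> carry_out(increments=[-0.002,0.003,0.0035,0.5,0.2,0.2,130,0,0,0,0,0,0,255,0,0,0,0,0,0,255,0,0,0,0,0,0,255], force=60)

```text
time: 7.08
ee_pos: [0.4753, 0.1924, 0.0287]
tcp_rot: [-1.118, -1.351, 1.339]
force: [-1.3, -0.0, -0.3]
gripper_width: 0.162
```

```bash
python3 st.py
```

```text
t 7.075 yaw -169.37 p [0.4753 0.1924 0.0287] q6 -0.506 F [-1.33 -0.03 -0.26] M [-0.07   0.468  0.057] e6 -0.08 w 13.8 tilt [ 0.006  0.004 -1.   ]
```

>>> carry_out(increments=[0,0,0,0,0,0,170,0,0.005,0,0,0,0,170,0,0.001,0,0,0,0,170])

```text
time: 7.45
ee_pos: [0.4763, 0.1928, 0.023]
tcp_rot: [-1.119, -1.353, 1.338]
force: [0.9, 0.5, -0.8]
gripper_width: 0.33
```

```bash
python3 st.py;python3 plan.py .4753 .1924 .023 -169.4 1
```

```text
t 7.45 yaw -169.37 p [0.4763 0.1928 0.023 ] q6 -0.506 F [ 0.91  0.46 -0.79] M [-0.08   0.046  0.01 ] e6 0.0 w 28.0 tilt [ 0.008  0.005 -1.   ]
t 7.45 q [ 0.691  0.345 -0.34   0.002 -0.877 -0.506] yaw -169.4 rv [0.5 0.  0.2] dp [-0.001  -0.0004 -0.    ]
[-0.2  0.   1. ] [0.49 0.03 0.19]
```

>>> carry_out(increments=[0,0,0.0005,0.5,0,0.2,255,0,0,0,0,0,0,255,0,0,0,0,0,0,255], force=60)

```text
time: 7.82
ee_pos: [0.4753, 0.1924, 0.0229]
tcp_rot: [-1.115, -1.343, 1.347]
force: [-1.5, -0.8, 1.2]
gripper_width: 0.168
```

```bash
python3 st.py
```

```text
t 7.825 yaw -169.36 p [0.4753 0.1924 0.0229] q6 -0.505 F [-1.46 -0.85  1.24] M [0.01  0.404 0.113] e6 -0.07 w 14.2 tilt [-0.002 -0.001 -1.   ]
```

>>> carry_out(increments=[-0.008,0,0,0,0,0,255,-0.012,0,0,0,0,0,255])

```text
time: 8.07
ee_pos: [0.4791, 0.1728, 0.0228]
tcp_rot: [-1.114, -1.344, 1.346]
force: [-0.0, 0.4, -0.0]
gripper_width: 0.166
```

```bash
python3 st.py
```

```text
t 8.075 yaw -169.29 p [0.4791 0.1728 0.0228] q6 -0.466 F [-0.04  0.4  -0.03] M [0.254 0.354 0.134] e6 -0.341 w 14.1 tilt [-0.002 -0.    -1.   ]
```

Draws freely (force about zero). Continuing to 60 mm.

>>> carry_out(increments=[-0.016,0,0,0,0,0,255,-0.016,0,0,0,0,0,255,-0.012,0,0,0,0,0,255])

```text
time: 8.45
ee_pos: [0.4879, 0.1255, 0.0226]
tcp_rot: [-1.115, -1.343, 1.346]
force: [0.3, 0.6, -2.0]
gripper_width: 0.164
```

```bash
python3 st.py;  python3 - <<'E'
from h import *
for n,b in(("top",(215,165,100,75,8)),("scene",(200,140,100,110,6))):
    p,d=robot.snapshot(n); crop(n,p,*b,f"pics/{n}6.png")
E
python3 st.py
```

```text
t 8.45 yaw -169.36 p [0.4879 0.1255 0.0226] q6 -0.377 F [ 0.3   0.6  -1.99] M [-0.124 -0.013  0.003] e6 -0.23 w 13.9 tilt [-0.002 -0.001 -1.   ]
t 8.55 yaw -169.42 p [0.4876 0.1252 0.0224] q6 -0.378 F [-0.11  0.32 -2.32] M [-0.071  0.046  0.007] e6 0.197 w 14.1 tilt [-0.002 -0.001 -1.   ]
```

View pics/scene6.png

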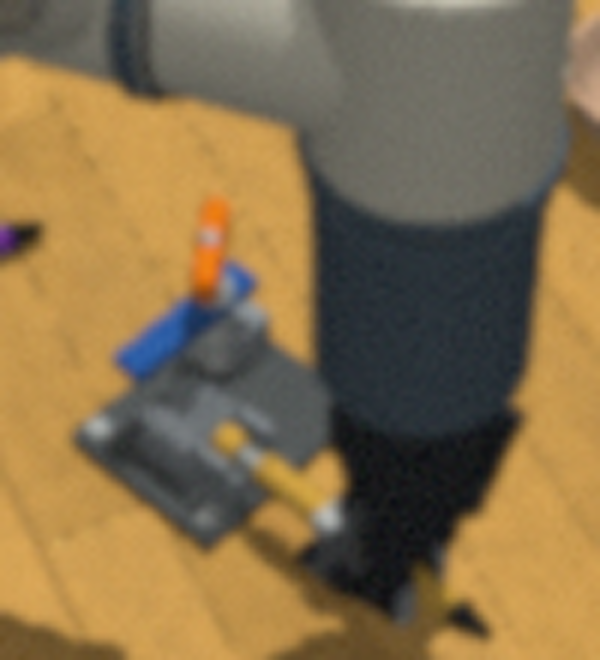

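View pics/top6.png

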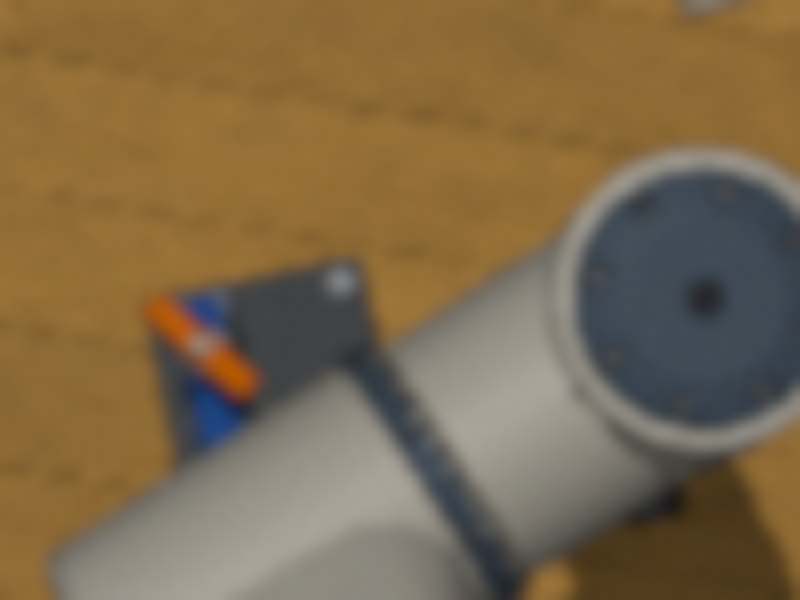

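Lance drawn about 68 mm; collar (crop (330,515)) is clear of the fork, and the tail end sits at (230,435) beyond the strap. Lifting and swinging it.

>>> carry_out(increments=[-0.005,-0.02,0,0,0,0,255,-0.01,-0.02,0,0,0,0,255])

```text
time: 8.8
ee_pos: [0.4891, 0.109, 0.0615]
tcp_rot: [-1.113, -1.337, 1.349]
force: [0.6, -0.1, -1.3]
gripper_width: 0.164
```

```bash
python3 st.py; python3 plan.py .437 .048 .06 163.2 4
```

```text
t 8.8 yaw -169.44 p [0.4891 0.109  0.0615] q6 -0.348 F [ 0.65 -0.15 -1.28] M [-0.122 -0.11  -0.044] e6 -0.248 w 13.9 tilt [-0.007 -0.004 -1.   ]
t 8.8 q [ 0.532  0.287 -0.307 -0.    -0.985 -0.348] yaw -169.4 rv [-0.4 27.4 -0.2] dp [-0.0521 -0.061  -0.0015]
[-12.6   0.5  15.6] [-0.09  6.84 -0.06]
[-14.4   0.5  14. ] [-0.09  6.84 -0.06]
[-15.9   0.4  12.2] [-0.09  6.84 -0.06]
[-17.3   0.4  10.2] [-0.09  6.84 -0.06]
```

>>> carry_out(increments=[-0.0126,0,0.0156,0,6.8,0,255,-0.0144,0.0005,0.014,0,6.8,0,255,-0.016,0.0005,0.012,0,6.8,0,255,-0.017,0.0005,0.01,0,6.8,0,255,0,0,0,0,0,0,255])

```text
time: 9.43
ee_pos: [0.4363, 0.0459, 0.0615]
tcp_rot: [-1.338, -0.976, 0.986]
force: [-0.2, 0.0, -2.2]
gripper_width: 0.167
```

```bash
python3 st.py; python3 plan.py .437 .048 .0 163.2 3;  python3 - <<'E'
from h import *
for n,b in(("scene",(210,170,120,110,6)),("top",(225,180,120,75,6))):
    p,d=robot.snapshot(n); crop(n,p,*b,f"pics/{n}7.png")
E
python3 st.py
```

```text
t 9.425 yaw 162.48 p [0.4363 0.0459 0.0615] q6 -0.771 F [-0.19  0.03 -2.22] M [-0.048 -0.005 -0.001] e6 -0.487 w 14.2 tilt [-0.005 -0.003 -1.   ]
t 9.425 q [ 0.465  0.173 -0.461  0.001 -0.942 -0.771] yaw 162.5 rv [-0.2 -0.7 -0.3] dp [ 0.0007  0.0021 -0.0615]
[ 0.8 20.5 -0.1] [-0.07 -0.24 -0.09]
[ 0.8 20.5 -0.1] [-0.07 -0.24 -0.09]
[ 0.8 20.5 -0. ] [-0.07 -0.24 -0.09]
t 9.525 yaw 162.63 p [0.4376 0.0468 0.0618] q6 -0.77 F [ 0.82  0.43 -1.07] M [-0.043 -0.056  0.063] e6 -0.073 w 14.0 tilt [-0.003 -0.003 -1.   ]
```

View pics/scene7.png

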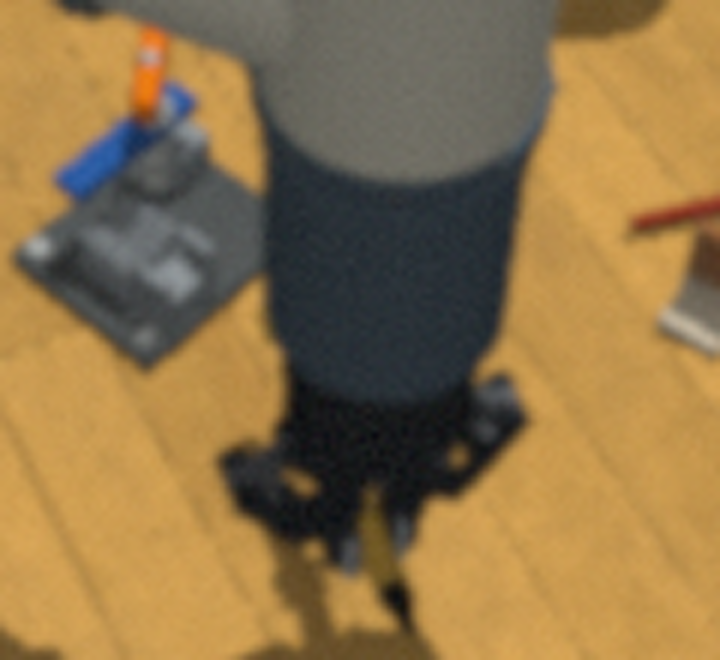

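Lance held, nozzle at crop (403,610), clear of clamp. Lowering.

>>> carry_out(increments=[0.0005,0.02,0,0,-0.3,0,255,0.0005,0.02,0,0,-0.2,0,255,0,0.014,0,0,0,0,255])

```text
time: 9.9
ee_pos: [0.4414, 0.05, 0.0077]
tcp_rot: [-1.334, -0.996, 0.994]
force: [-0.0, 0.0, -1.7]
gripper_width: 0.164
```

```bash
python3 st.py
```

```text
t 9.9 yaw 163.52 p [0.4414 0.05   0.0077] q6 -0.759 F [-0.    0.02 -1.72] M [-0.084  0.054 -0.019] e6 -0.004 w 13.9 tilt [ 0.002 -0.001 -1.   ]
```

>>> carry_out(increments=[0,0.004,0,0,0,0,255,0,0.003,0,0,0,0,255])

```text
time: 10.15
ee_pos: [0.4422, 0.0506, 0.0003]
tcp_rot: [-1.333, -0.997, 0.998]
force: [-11.0, 0.0, 35.2]
gripper_width: 0.166
```

```bash
python3 st.py
```

```text
t 10.15 yaw 163.69 p [4.422e-01 5.060e-02 3.000e-04] q6 -0.757 F [-11.03   0.04  35.24] M [-0.097  4.581 -0.026] e6 0.003 w 14.1 tilt [ 0.001 -0.002 -1.   ]
```

Fingertips (or lance) are on the table; ease up 2 mm, then release gently.

>>> carry_out(increments=[0,-0.002,0,0,0,0,255,0,0,0,0,0,0,180,0,0,0,0,0,0,180])

```text
time: 10.52
ee_pos: [0.4441, 0.0515, 0.0038]
tcp_rot: [-1.334, -1.002, 0.996]
force: [-0.5, -0.7, -0.3]
gripper_width: 0.296
```

```bash
python3 st.py
```

```text
t 10.525 yaw 163.78 p [0.4441 0.0515 0.0038] q6 -0.757 F [-0.47 -0.72 -0.28] M [ 0.059  0.005 -0.001] e6 0.001 w 25.2 tilt [ 0.005 -0.001 -1.   ]
```

Now up and out of the way, opening, then look.

>>> carry_out(increments=[0,0,0,0,0,0,110,0,-0.03,0,0,0,0,100,0,-0.05,0,0,0,0,100,0.0,-0.06,0,0,0,0,100,0.0,-0.06,0.0,0,0,0,100])

```text
time: 11.15
ee_pos: [0.4402, 0.0504, 0.2056]
tcp_rot: [-1.331, -0.992, 1.004]
force: [1.7, 0.3, -0.7]
gripper_width: 0.612
```

>>> carry_out(increments=[0,0,0.06,0,0,0,100,0,0,0.06,0,0,0,100])

```text
time: 11.4
ee_pos: [0.3285, 0.0858, 0.2109]
tcp_rot: [-1.335, -0.999, 0.99]
force: [-0.3, 1.9, 0.2]
gripper_width: 0.609
```

```bash
python3 - <<'E'
from h import *
for n,b in(("scene",(230,190,120,120,5)),("top",(240,180,150,75,5))):
    p,d=robot.snapshot(n); crop(n,p,*b,f"pics/{n}8.png"); np.savez(n+"8.npz",p=p,d=d)
E
python3 st.py
```

```text
t 11.5 yaw 163.83 p [0.3263 0.0864 0.2115] q6 -1.02 F [1.11 0.33 0.77] M [ 0.058 -0.067  0.015] e6 -0.989 w 51.6 tilt [ 0.008  0.003 -1.   ]
```

View pics/scene8.png

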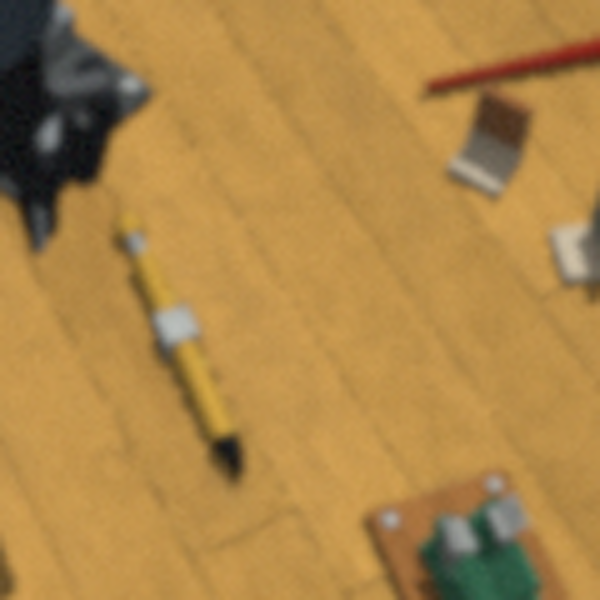

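View pics/top8.png

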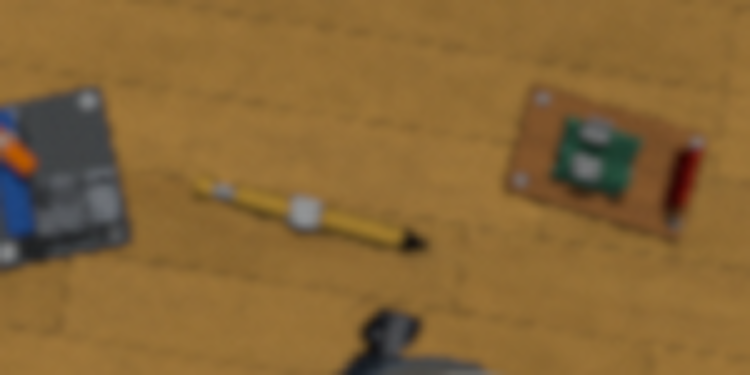

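The lance lies flat: collar at top-crop (305,212), nozzle tip (425,242), tail (195,183).

```bash
python3 - <<'E'
from h import *
T=lambda u,v:np.array([(u+.5)/5-.5+240,(v+.5)/5-.5+180]);S=lambda u,v:np.array([(u+.5)/5-.5+230,(v+.5)/5-.5+190])
for nm,a,b,z in(("collar",(305,212),(177,327),.016),("noz",(425,243),(235,477),.010),("tail",(195,183),(126,222),.012)):
    print(nm,"tri",tri(T(*a),S(*b)).round(4),"top",ray("top",*T(*a),z).round(4),"sc",ray("scene",*S(*b),z).round(4))
# rest again
for a,b in zip([(595,130),(587,168)],[(508,517),(460,537)]): print("jaw",tri(T(*a),S(*b)).round(4))
E
```

```text
collar tri [0.4523 0.0915 0.0171] top [0.4515 0.0919 0.016 ] sc [0.4536 0.0915 0.016 ]
noz tri [0.4286 0.0066 0.0034] top [0.429  0.0073 0.01  ] sc [0.4259 0.0046 0.01  ]
tail tri [0.4739 0.1683 0.0083] top [0.4729 0.1689 0.012 ] sc [0.4733 0.1659 0.012 ]
jaw [ 0.506  -0.1057  0.0522]
jaw [ 0.4799 -0.0994  0.052 ]
```

```bash
python3 plan.py .4545 .0925 .06 164 4
```

```text
t 11.5 q [ 0.738 -0.183 -0.402  0.003 -1.344 -1.02 ] yaw 163.8 rv [ 0.4 -0.2  0.3] dp [ 0.1282  0.0061 -0.1515]
[ 10.2  38.1 -30.1] [ 0.09 -0.04  0.07]
[ 10.2  38.1 -30.2] [ 0.09 -0.04  0.07]
[ 10.2  38.  -30.3] [ 0.09 -0.04  0.07]
[ 10.3  37.9 -30.3] [ 0.09 -0.04  0.07]
```

>>> carry_out(increments=[0.01,0.03,-0.032,0.1,0,0.1,100,0.01,0.038,-0.032,0.1,0,0.1,100,0.01,0.038,-0.03,0.1,0,0.1,100,0.01,0.035,-0.027,0.1,0,0,100,0,0,0,0,0,0,100])

```text
time: 12.12
ee_pos: [0.4604, 0.0934, 0.0694]
tcp_rot: [-1.328, -1.009, 0.996]
force: [-1.1, 0.4, 0.6]
gripper_width: 0.604
```

```bash
python3 st.py; python3 plan.py .4545 .0925 .005 164 2
```

```text
t 12.125 yaw 164.12 p [0.4604 0.0934 0.0694] q6 -0.811 F [-1.07  0.44  0.61] M [-0.058  0.156 -0.011] e6 0.137 w 51.3 tilt [ 0.006  0.005 -1.   ]
t 12.125 q [ 0.534  0.212 -0.385 -0.001 -0.965 -0.811] yaw 164.1 rv [0.3 0.1 0.4] dp [-0.0059 -0.0009 -0.0644]
[-1.4 32.2  2.9] [0.14 0.06 0.18]
[-1.3 32.2  2.8] [0.14 0.06 0.18]
```

>>> carry_out(increments=[-0.002,0.024,0.004,0.2,0,0.3,100,-0.0005,0.024,0.002,0,0,0.1,100,0,0,0,0,0,0,100])

```text
time: 12.5
ee_pos: [0.4553, 0.0925, 0.0223]
tcp_rot: [-1.331, -1.005, 1.001]
force: [1.0, 1.0, -0.3]
gripper_width: 0.609
```

```bash
python3 st.py; python3 plan.py .4545 .0925 .005 164 1; python3 - <<'E'
from h import *
for n,b in(("scene",(210,190,120,110,6)),):
    p,d=robot.snapshot(n); crop(n,p,*b,f"pics/{n}9.png")
E
python3 st.py
```

```text
t 12.5 yaw 164.11 p [0.4553 0.0925 0.0223] q6 -0.821 F [ 0.97  1.   -0.29] M [-0.067  0.012  0.012] e6 -0.025 w 51.8 tilt [ 0.004 -0.    -1.   ]
t 12.5 q [ 0.541  0.266 -0.461  0.003 -0.84  -0.821] yaw 164.1 rv [0.2 0.1 0. ] dp [-0.0008 -0.     -0.0173]
[-0.3 17.3  0.8] [0.22 0.11 0.03]
t 12.55 yaw 164.13 p [0.4563 0.093  0.0234] q6 -0.821 F [ 0.62  0.48 -0.13] M [-0.027 -0.049 -0.025] e6 -0.008 w 51.4 tilt [ 0.006  0.    -1.   ]
```

View pics/scene9.png

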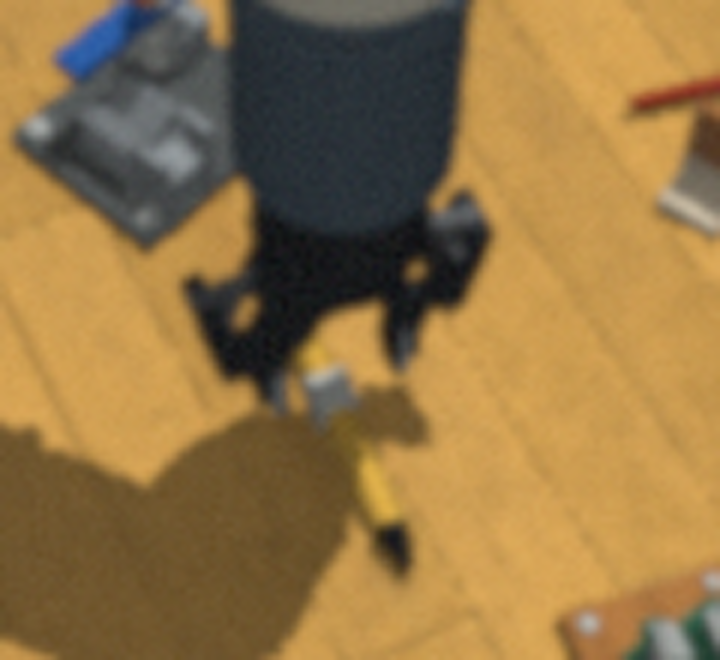

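Fingertips at crop (275,400) and (400,360) straddle the collar at (330,395). Lower and close.

>>> carry_out(increments=[0,0.013,0.001,0,0,0,100,0,0.004,0.001,0,0,0,100,0,0,0,0,0,0,170,0,0,0,0,0,0,170])

```text
time: 13.05
ee_pos: [0.4563, 0.0946, 0.0084]
tcp_rot: [-1.332, -1.013, 0.995]
force: [-1.2, 0.3, 0.0]
gripper_width: 0.328
```

```bash
python3 st.py
```

```text
t 13.05 yaw 164.17 p [0.4563 0.0946 0.0084] q6 -0.824 F [-1.21  0.3   0.05] M [-0.05   0.032 -0.052] e6 -0.001 w 27.8 tilt [ 0.012  0.003 -1.   ]
```

>>> carry_out(increments=[-0.002,0.0035,0,0.3,0,0.6,170,0,0.001,0,0,0,0,200,0,0,0,0,0,0,255,0,0,0,0,0,0,255], force=110)

```text
time: 13.55
ee_pos: [0.4559, 0.0925, 0.0047]
tcp_rot: [-1.335, -1.004, 1.006]
force: [-0.3, 0.3, -0.0]
gripper_width: 0.196
```

```bash
python3 st.py
```

```text
t 13.55 yaw 164.19 p [0.4559 0.0925 0.0047] q6 -0.828 F [-0.26  0.31 -0.  ] M [ 0.009  0.143 -0.041] e6 -0.001 w 16.7 tilt [ 0.003 -0.007 -1.   ]
```

>>> carry_out(increments=[0,-0.03,0,0,0,0,255,0,-0.03,0,0,0,0,255,0,-0.03,0,0,0,0,255])

```text
time: 13.92
ee_pos: [0.4528, 0.0919, 0.0932]
tcp_rot: [-1.333, -0.995, 1.012]
force: [0.5, -0.2, -1.9]
gripper_width: 0.201
```

```bash
python3 st.py; python3 plan.py .5057 -.0655 .09 163.2 5;python3 - <<'E'
from h import *
for n,b in(("scene",(210,190,120,110,6)),):
    p,d=robot.snapshot(n); crop(n,p,*b,f"pics/{n}10.png")
E
```

```text
t 13.925 yaw 164.13 p [0.4528 0.0919 0.0932] q6 -0.826 F [ 0.54 -0.21 -1.89] M [ 0.059 -0.114 -0.029] e6 -0.002 w 17.1 tilt [-0.005 -0.01  -1.   ]
t 13.925 q [ 0.546  0.181 -0.358  0.007 -1.041 -0.826] yaw 164.1 rv [-0.1  0.9 -0.6] dp [ 0.0529 -0.1574 -0.0032]
[-27.4   0.9 -18.8] [-0.03  0.19 -0.13]
[-27.3   0.9 -18.9] [-0.03  0.19 -0.13]
[-27.3   0.8 -19. ] [-0.03  0.19 -0.13]
[-27.2   0.7 -19.1] [-0.03  0.19 -0.13]
[-27.1   0.7 -19.1] [-0.03  0.19 -0.13]
```

View pics/scene10.png

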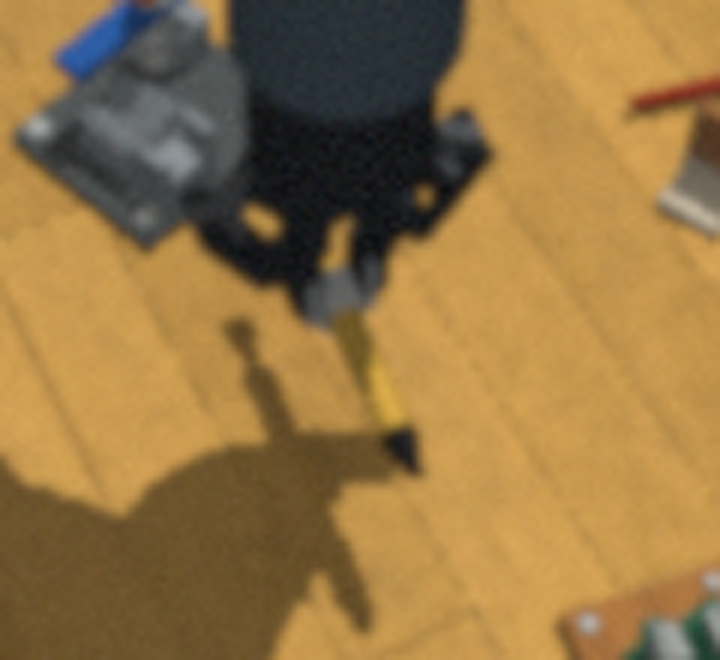

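Gripped by the collar (crop (340,295)), nozzle forward at (410,465). Carrying over the rest.

>>> carry_out(increments=[-0.027,0,-0.019,0,0.2,0,255,-0.027,0,-0.019,0,0.2,-0.2,255,-0.027,0.001,-0.019,0,0.2,-0.2,255,-0.027,0.001,-0.019,0,0.2,-0.2,255,-0.02,0.001,-0.015,0,0.2,0,255])

```text
time: 14.6
ee_pos: [0.508, -0.0581, 0.0935]
tcp_rot: [-1.332, -0.997, 0.988]
force: [-0.4, -0.8, -1.2]
gripper_width: 0.201
```

>>> carry_out(increments=[0,0,0,0,0,0,255])

```text
time: 14.72
ee_pos: [0.5078, -0.0594, 0.0925]
tcp_rot: [-1.332, -0.994, 0.987]
force: [0.2, 0.0, -1.0]
gripper_width: 0.2
```

```bash
python3 st.py; python3 plan.py .5057 -.0655 .085 163.2 1; python3 - <<'E'
from h import *
for n,b in(("scene",(280,230,100,110,6)),("top",(310,180,90,60,8))):
    p,d=robot.snapshot(n); crop(n,p,*b,f"pics/{n}11.png"); np.savez(n+"11.npz",p=p,d=d)
E
python3 st.py
```

```text
t 14.725 yaw 163.19 p [ 0.5078 -0.0594  0.0925] q6 -0.479 F [ 0.15  0.03 -0.99] M [-0.02   0.081 -0.002] e6 0.214 w 17.0 tilt [ 0.002  0.004 -1.   ]
t 14.725 q [ 0.188  0.266 -0.243 -0.004 -1.058 -0.479] yaw 163.2 rv [ 0.1 -0.   0.3] dp [-0.0021 -0.0061 -0.0075]
[-6.5  7.4  0.3] [ 0.06 -0.01  0.25]
t 14.825 yaw 163.28 p [ 0.5075 -0.0581  0.0927] q6 -0.48 F [-0.18  1.03 -1.84] M [-0.024  0.021  0.049] e6 0.038 w 17.1 tilt [ 0.002  0.004 -1.   ]
```

View pics/scene11.png

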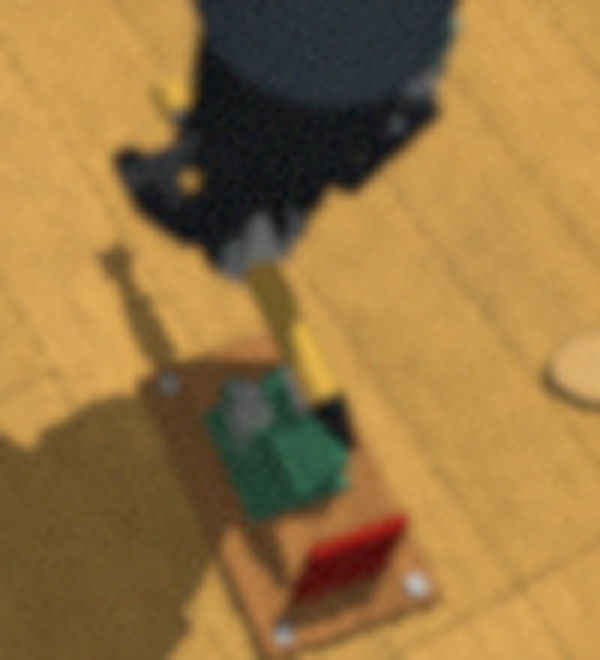

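View pics/top11.png

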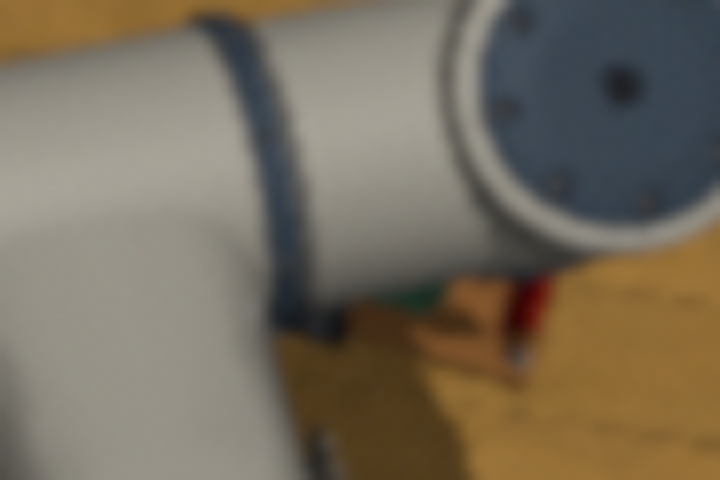

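```bash
python3 - <<'E'
from h import *
S=lambda u,v:((u+.5)/6-.5+280,(v+.5)/6-.5+230)
P=np.array([.5077,-.0588,.0926]);a=np.radians(73.3);y=np.array([np.cos(a),np.sin(a),0]);O=P+[0,0,.0053]
C=lambda X:((proj("scene",X)+.5-[280,230])*6-.5).round(0)
print("expected nozzle",C(O-y*.09),"cone base",C(O-y*.07),"clip",C(O-y*.03),"front collar",C(O-y*.01))
for nm,p,k in(("noz",(347,448),.09),("conebase",(325,402),.07)):
    X=ray("scene",*S(*p),.098);d=X-(O-y*k);print(nm,d.round(4),"lat",d@[y[1],-y[0],0],"along",d@y)
# rest features in scene: screws z.012, jaws top .058
for off in(0,1):
  c=np.array([.4866,-.1237,0])+off*np.array([.0025,.001,0]); b=np.radians(73.2);ry=np.array([np.cos(b),np.sin(b),0]);rx=np.array([ry[1],-ry[0],0])
  Z=np.array([0,0,1.])
  for nm,X in(("screwA",c+rx*.03+ry*.0565+Z*.011),("screw-+",c-rx*.03+ry*.0565+Z*.011),("screw +-",c+rx*.03-ry*.0565+Z*.011),("screw --",c-rx*.03-ry*.0565+Z*.011),("redtop-",c-rx*.02-ry*.046+Z*.064),("redtop+",c+rx*.02-ry*.046+Z*.064),("bed front axis z34",c-ry*.010+Z*.034)):
    print(off,nm,C(X))
E
python3 - <<'E'
from h import *
p=np.load("scene11.npz")["p"]; crop("s",p,305,275,50,65,12,"pics/s11b.png")
E
```

```text
expected nozzle [349. 443.] cone base [325. 396.] clip [279. 307.] front collar [256. 264.]
noz [-0.0021 -0.001   0.0001] lat -0.0017407587220870816 along -0.0016000781732124192
conebase [-0.0017 -0.0017  0.0001] lat -0.0010853203382956496 along -0.002127911868065744
0 screwA [289. 341.]
0 screw-+ [164. 384.]
0 screw +- [415. 585.]
0 screw -- [282. 635.]
0 redtop- [313. 553.]
0 redtop+ [405. 519.]
0 bed front axis z34 [305. 482.]
1 screwA [292. 336.]
1 screw-+ [167. 379.]
1 screw +- [417. 579.]
1 screw -- [285. 629.]
1 redtop- [316. 547.]
1 redtop+ [408. 514.]
1 bed front axis z34 [308. 476.]
```

View pics/s11b.png

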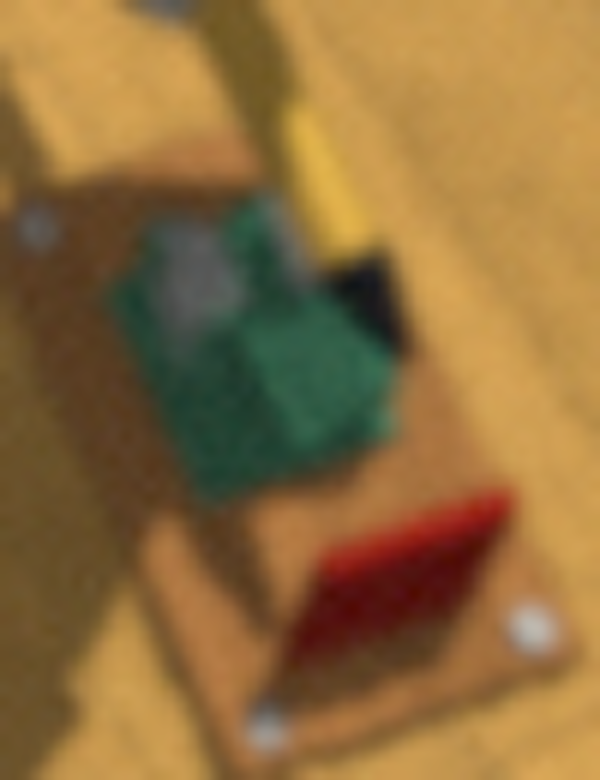

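```bash
python3 plan.py .506 -.065 .07 163.2 2
```

```text
t 14.825 q [ 0.19   0.265 -0.244 -0.004 -1.059 -0.48 ] yaw 163.3 rv [0.1 0.1 0.3] dp [-0.0015 -0.0069 -0.0227]
[-3.6 11.3 -0.3] [0.03 0.04 0.14]
[-3.6 11.4 -0.3] [0.03 0.04 0.14]
```

>>> carry_out(increments=[-0.005,0.01,0,0,0,0.2,255,-0.002,0.01,0,0,0,0.1,255,0,0,0,0,0,0,255], force=120)

```text
time: 15.2
ee_pos: [0.5043, -0.0636, 0.0706]
tcp_rot: [-1.333, -0.992, 0.994]
force: [-0.0, -0.1, -1.8]
gripper_width: 0.197
```

```bash
python3 plan.py .506 -.065 .055 163.2 1; python3 st.py
```

```text
t 15.2 q [ 1.840e-01  2.850e-01 -2.820e-01  1.000e-03 -1.004e+00 -4.740e-01] yaw 163.4 rv [-0.   0.2 -0.1] dp [ 0.0017 -0.0014 -0.0156]
[-0.8 15.6 -2. ] [-0.02  0.2  -0.06]
t 15.2 yaw 163.4 p [ 0.5043 -0.0636  0.0706] q6 -0.474 F [-0.01 -0.06 -1.8 ] M [0.017 0.081 0.03 ] e6 0.008 w 16.7 tilt [-0.001 -0.001 -1.   ]
```

>>> carry_out(increments=[-0.001,0.007,-0.002,0,0.2,0,255,0,0.003,0,0,0,0,255])

```text
time: 15.45
ee_pos: [0.5064, -0.0649, 0.0602]
tcp_rot: [-1.334, -0.991, 0.991]
force: [-0.7, 0.1, -2.2]
gripper_width: 0.199
```

```bash
python3 plan.py .506 -.065 .055 163.2 1; python3 st.py; python3 - <<'E'
from h import *
p,d=robot.snapshot("scene"); crop("s",p,290,255,65,65,9,"pics/s12.png")
E
```

```text
t 15.45 q [ 0.18   0.3   -0.292  0.001 -0.979 -0.474] yaw 163.2 rv [ 0.  0. -0.] dp [-0.0004 -0.0001 -0.0052]
[-0.2  5.2  0.3] [ 0.02  0.03 -0.04]
t 15.45 yaw 163.23 p [ 0.5064 -0.0649  0.0602] q6 -0.474 F [-0.66  0.14 -2.25] M [-0.006  0.104 -0.035] e6 0.001 w 16.9 tilt [ 0.    -0.001 -1.   ]
```

View pics/s12.png

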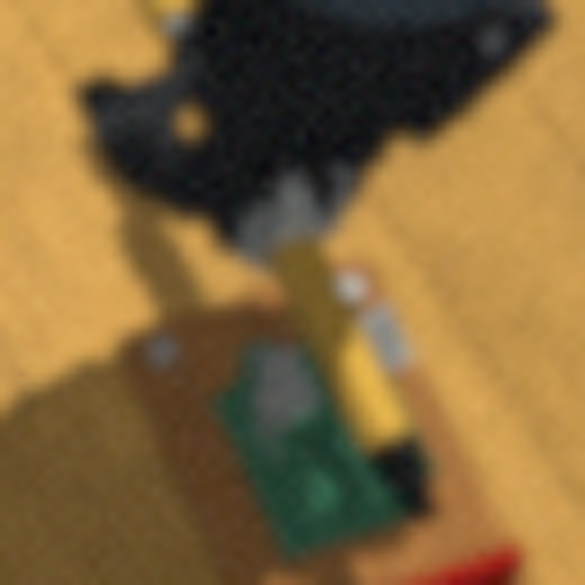

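The lance passes between the jaws (left jaw crop (285,385), right (388,335)). Descending in small steps, watching force.

>>> carry_out(increments=[0,0.005,0,0,0,0,255,0,0.004,0,0,0,0,255])

```text
time: 15.75
ee_pos: [0.5067, -0.0648, 0.0509]
tcp_rot: [-1.335, -0.991, 0.991]
force: [0.6, 0.2, -2.3]
gripper_width: 0.198
```

```bash
python3 plan.py .506 -.065 .037 163.2 1; python3 st.py
```

```text
t 15.75 q [ 0.181  0.31  -0.304  0.001 -0.955 -0.474] yaw 163.2 rv [ 0.1  0.  -0. ] dp [-0.0007 -0.0002 -0.0139]
[-0.4 13.9  0.6] [ 0.06  0.04 -0.02]
t 15.75 yaw 163.24 p [ 0.5067 -0.0648  0.0509] q6 -0.474 F [ 0.57  0.25 -2.27] M [ 0.02   0.001 -0.007] e6 -0.0 w 16.8 tilt [ 0.001 -0.001 -1.   ]
```

>>> carry_out(increments=[0,0.0035,0,0,0,0,255,0,0.003,0,0,0,0,255])

```text
time: 16.0
ee_pos: [0.5071, -0.0648, 0.0472]
tcp_rot: [-1.336, -0.993, 0.992]
force: [-9.4, 5.5, 25.0]
gripper_width: 0.195
```

```bash
python3 st.py
```

```text
t 16.0 yaw 163.28 p [ 0.5071 -0.0648  0.0472] q6 -0.475 F [-9.4   5.47 24.97] M [ 1.228  3.661 -0.424] e6 0.435 w 16.5 tilt [ 0.002 -0.002 -1.   ]
```

Lateral force pushes toward −rest x: offset. Back off and shift 2 mm.

>>> carry_out(increments=[0,-0.005,0,0,0,0,255,0,0,0.0025,0,0,0,255])

```text
time: 16.25
ee_pos: [0.505, -0.0639, 0.0528]
tcp_rot: [-1.337, -0.994, 0.991]
force: [-0.6, 0.3, -2.2]
gripper_width: 0.196
```

```bash
python3 st.py;python3 plan.py .5045 -.065 .05 163.2 1
```

```text
t 16.25 yaw 163.29 p [ 0.505  -0.0639  0.0528] q6 -0.477 F [-0.59  0.27 -2.22] M [ 0.019  0.028 -0.01 ] e6 0.035 w 16.7 tilt [ 0.003 -0.002 -1.   ]
t 16.25 q [ 0.184  0.303 -0.309  0.003 -0.955 -0.477] yaw 163.3 rv [ 0.2  0.1 -0. ] dp [-0.0005 -0.0011 -0.0028]
[-1.2  2.8  0.2] [ 0.22  0.09 -0.03]
```

>>> carry_out(increments=[0,0.004,0,0,0,0,255,0,0.002,0,0,0,0,255])

```text
time: 16.5
ee_pos: [0.5061, -0.0641, 0.0473]
tcp_rot: [-1.338, -0.996, 0.99]
force: [-2.4, 1.5, 10.8]
gripper_width: 0.195
```

```bash
python3 st.py
```

```text
t 16.5 yaw 163.34 p [ 0.5061 -0.0641  0.0473] q6 -0.477 F [-2.41  1.51 10.8 ] M [ 0.227  1.031 -0.102] e6 0.116 w 16.6 tilt [ 0.006 -0.002 -1.   ]
```

>>> carry_out(increments=[0,0.002,0.0015,0,0,0.3,255])

```text
time: 16.62
ee_pos: [0.506, -0.0641, 0.0467]
tcp_rot: [-1.344, -0.995, 0.994]
force: [-2.1, 0.6, 13.5]
gripper_width: 0.197
```

```bash
python3 st.py
```

```text
t 16.625 yaw 163.39 p [ 0.506  -0.0641  0.0467] q6 -0.486 F [-2.09  0.64 13.53] M [-0.306  0.897 -0.139] e6 0.226 w 16.8 tilt [ 0.007 -0.009 -1.   ]
```

>>> carry_out(increments=[0,0.003,0.001,0,0,-0.5,255])

```text
time: 16.75
ee_pos: [0.5064, -0.0642, 0.0459]
tcp_rot: [-1.341, -1.003, 0.988]
force: [-5.1, 2.1, 20.8]
gripper_width: 0.194
```

```bash
python3 st.py
```

```text
t 16.75 yaw 163.49 p [ 0.5064 -0.0642  0.0459] q6 -0.475 F [-5.07  2.08 20.75] M [-0.101  1.939 -0.208] e6 0.034 w 16.5 tilt [ 0.012 -0.002 -1.   ]
```

>>> carry_out(increments=[0,-0.004,0.002,0,0,0.2,255,0,0,0.001,0.3,0,0.2,255])

```text
time: 17.0
ee_pos: [0.5043, -0.0635, 0.0501]
tcp_rot: [-1.342, -0.997, 0.995]
force: [0.9, -1.7, -0.1]
gripper_width: 0.196
```

```bash
python3 st.py;python3 plan.py .5045 -.0645 .045 163.2 1
```

```text
t 17.0 yaw 163.5 p [ 0.5043 -0.0635  0.0501] q6 -0.484 F [ 0.86 -1.7  -0.08] M [-0.274 -0.484  0.092] e6 -0.076 w 16.6 tilt [ 0.007 -0.007 -1.   ]
t 17.0 q [ 0.19   0.303 -0.322  0.011 -0.941 -0.484] yaw 163.5 rv [ 0.5  0.3 -0.3] dp [ 0.0002 -0.001  -0.0051]
[-0.9  5.1 -0.5] [ 0.51  0.3  -0.29]
```

>>> carry_out(increments=[-0.001,0,-0.0015,0.5,0.3,-0.3,255,0,0.003,0,0,0,0,255])

```text
time: 17.25
ee_pos: [0.5059, -0.0649, 0.047]
tcp_rot: [-1.333, -0.99, 0.991]
force: [-2.5, 2.0, 14.2]
gripper_width: 0.198
```

```bash
python3 st.py;python3 plan.py .5055 -.0649 .045 163.2 1
```

```text
t 17.25 yaw 163.21 p [ 0.5059 -0.0649  0.047 ] q6 -0.473 F [-2.52  2.01 14.23] M [ 0.14   1.031 -0.115] e6 0.163 w 16.8 tilt [-0.  0. -1.]
t 17.25 q [ 0.18   0.314 -0.31  -0.    -0.947 -0.473] yaw 163.2 rv [-0.  0.  0.] dp [-0.0004 -0.     -0.002 ]
[-0.1  2.   0.3] [-0.03  0.01  0.01]
```

>>> carry_out(increments=[0,0.004,0.001,0,0,0,255])

```text
time: 17.38
ee_pos: [0.5064, -0.0651, 0.0452]
tcp_rot: [-1.336, -0.993, 0.991]
force: [-5.1, 2.5, 21.3]
gripper_width: 0.193
```

```bash
python3 st.py
```

```text
t 17.375 yaw 163.27 p [ 0.5064 -0.0651  0.0452] q6 -0.474 F [-5.13  2.47 21.31] M [-0.338  1.82  -0.183] e6 0.215 w 16.4 tilt [ 0.002 -0.001 -1.   ]
```

>>> carry_out(increments=[0,0.004,0.0015,0,0,0,255])

```text
time: 17.5
ee_pos: [0.5063, -0.0652, 0.0431]
tcp_rot: [-1.338, -0.995, 0.991]
force: [-2.5, 0.6, 13.6]
gripper_width: 0.194
```

```bash
python3 st.py
```

```text
t 17.5 yaw 163.32 p [ 0.5063 -0.0652  0.0431] q6 -0.475 F [-2.45  0.6  13.56] M [-0.297  1.263 -0.163] e6 0.163 w 16.5 tilt [ 0.005 -0.003 -1.   ]
```

>>> carry_out(increments=[0,0.0035,0.001,0,0,0,255])

```text
time: 17.62
ee_pos: [0.5059, -0.0652, 0.0407]
tcp_rot: [-1.339, -0.996, 0.991]
force: [-1.3, 0.6, 5.9]
gripper_width: 0.198
```

```bash
python3 st.py; python3 - <<'E'
from h import *
p,d=robot.snapshot("scene"); crop("s",p,290,255,65,65,9,"pics/s13.png")
E
python3 st.py
```

```text
t 17.625 yaw 163.34 p [ 0.5059 -0.0652  0.0407] q6 -0.477 F [-1.29  0.59  5.92] M [-0.134  0.665 -0.106] e6 0.088 w 16.8 tilt [ 0.006 -0.003 -1.   ]
t 17.675 yaw 163.33 p [ 0.5056 -0.0652  0.0401] q6 -0.477 F [0.39 0.12 4.6 ] M [-0.24   0.141 -0.013] e6 0.016 w 16.3 tilt [ 0.006 -0.003 -1.   ]
```

View pics/s13.png

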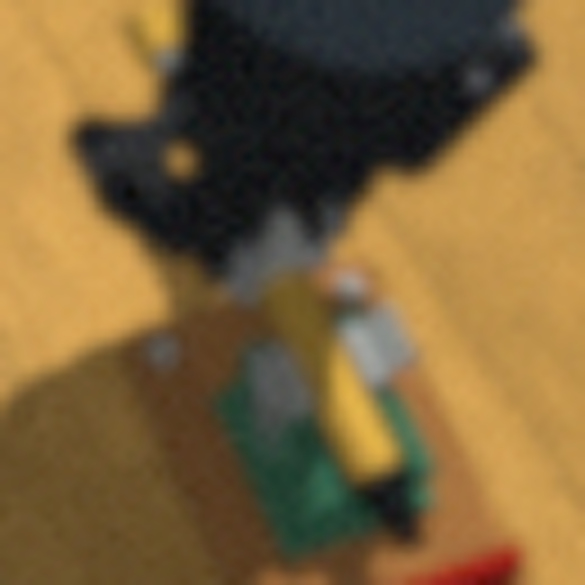

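The lance is between the jaws and the force is dropping past the peak. Press the last few mm.

>>> carry_out(increments=[0,0.0025,0,0,0,0,255,0,0.002,0,0,0,0,255])

```text
time: 17.92
ee_pos: [0.5058, -0.0652, 0.0358]
tcp_rot: [-1.339, -0.995, 0.991]
force: [-5.3, 4.2, 18.2]
gripper_width: 0.194
```

```bash
python3 st.py
```

```text
t 17.925 yaw 163.32 p [ 0.5058 -0.0652  0.0358] q6 -0.477 F [-5.31  4.16 18.17] M [ 0.824  1.937 -0.151] e6 0.187 w 16.5 tilt [ 0.006 -0.003 -1.   ]
```

Bottomed on the bed (18 N at expected height). Unload and let go.

>>> carry_out(increments=[0,-0.001,0,0,0,0,255])

```text
time: 18.05
ee_pos: [0.5056, -0.0653, 0.0367]
tcp_rot: [-1.339, -0.995, 0.991]
force: [-0.1, 0.1, -0.8]
gripper_width: 0.197
```

```bash
python3 st.py
```

```text
t 18.05 yaw 163.32 p [ 0.5056 -0.0653  0.0367] q6 -0.477 F [-0.13  0.06 -0.83] M [-0.223  0.069 -0.083] e6 0.026 w 16.8 tilt [ 0.005 -0.003 -1.   ]
```

>>> carry_out(increments=[0,0,0,0,0,0,150,0,0,0,0,0,0,120,0,-0.005,0,0,0,0,110,0,-0.03,0,0,0,0,110,0,-0.05,0,0,0,0,110])

```text
time: 18.68
ee_pos: [0.5015, -0.0653, 0.1187]
tcp_rot: [-1.332, -0.984, 0.998]
force: [1.8, 0.6, -0.3]
gripper_width: 0.567
```

>>> carry_out(increments=[0.02,-0.04,0.05,0,0,0,110,0.04,-0.02,0.06,0,0,0,110,0.04,0,0.06,0,0,0,110,0.03,0,0.03,0,0,0,110])

```text
time: 19.18
ee_pos: [0.3649, 0.101, 0.1785]
tcp_rot: [-1.337, -0.989, 0.985]
force: [0.7, 0.7, 0.1]
gripper_width: 0.567
```

```bash
python3 - <<'E'
from h import *
for n,b in(("scene",(280,240,80,100,6)),("top",(325,180,70,60,10))):
    p,d=robot.snapshot(n); crop(n,p,*b,f"pics/{n}14.png"); np.savez(n+"14.npz",p=p,d=d)
E
python3 st.py
```

```text
t 19.275 yaw 163.16 p [0.3651 0.1025 0.1786] q6 -0.989 F [-0.16 -0.5   0.58] M [-0.093 -0.017 -0.028] e6 -0.841 w 48.4 tilt [ 0.003  0.001 -1.   ]
```

View pics/scene14.png

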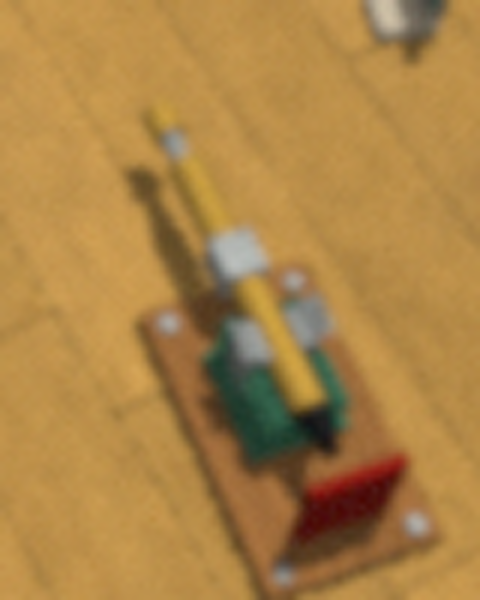

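View pics/top14.png

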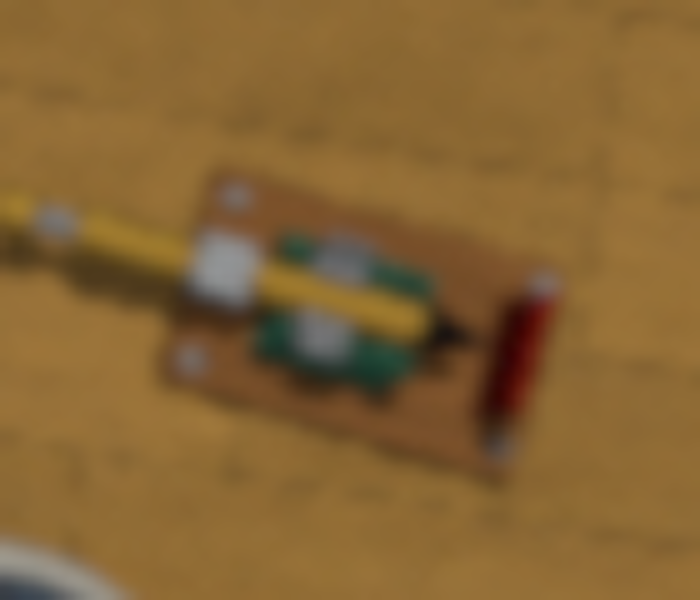

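The lance sits in the green bed between the jaws, nozzle at top-crop (455,333) short of the red plate, collar at (225,268). Checking level and height.

```bash
python3 - <<'E'
from h import *
T=lambda u,v:np.array([(u+.5)/10-.5+325,(v+.5)/10-.5+180]);S=lambda u,v:np.array([(u+.5)/6-.5+280,(v+.5)/6-.5+240])
r={}
for nm,a,b in(("collar",(225,268),(238,252)),("conebase",(428,318),(310,402)),("neck",(55,218),(173,143))):
    r[nm]=tri(T(*a),S(*b)); print(nm,r[nm].round(4))
v=r["neck"]-r["conebase"];print(np.degrees(np.arctan2(v[1],v[0])),"pitch",np.degrees(np.arctan2(v[2],np.hypot(*v[:2]))))
for n in("scene","top"):
    d=np.load(n+"14.npz")["d"]; K,R,t=cam(n)
    for nm,p in(("collar",(S(238,245) if n=="scene" else T(225,268))),("tubefront",(S(300,385) if n=="scene" else T(400,312))),("tuberear",(S(200,195) if n=="scene" else T(120,236)))):pass
    for nm,s_,t_ in(("collar",(238,245),(225,268)),("tubefront",(296,375),(395,310)),("tuberear",(198,193),(120,238)),("table",(60,450),(600,100))):
        p=S(*s_) if n=="scene" else T(*t_); u,w=np.round(p).astype(int); z=np.median(d[w-1:w+2,u-1:u+2])
        print(n,nm,(R.T@(np.linalg.solve(K,[u,w,1.])*z-t)).round(4))
E
```

```text
collar [ 0.5035 -0.0659  0.0521]
conebase [ 0.4837 -0.1329  0.0533]
neck [ 0.521  -0.0087  0.0432]
73.30212410867878 pitch -4.464864733194535
scene collar [ 0.508  -0.0624  0.0501]
scene tubefront [ 0.4872 -0.1204  0.0519]
scene tuberear [ 0.5122 -0.0357  0.047 ]
scene table [ 4.059e-01 -7.570e-02 -1.000e-04]
top collar [ 0.5038 -0.0653  0.0502]
top tubefront [ 0.4859 -0.1226  0.0513]
top tuberear [ 0.5149 -0.0322  0.0451]
top table [ 0.5635 -0.2135 -0.0025]
```

Depth suggests tail-low pitch of about 3°. Measuring it more carefully along the ridge.

```bash
cat > ridge.py <<'E'
import sys
from h import *
def run(tag):
  for n in("scene","top"):
    f=np.load(n+tag+".npz"); d=f["d"];p=f["p"];K,R,t=cam(n)
    v,u=np.mgrid[0:384,0:512]; q=np.stack([u,v,np.ones_like(u)],-1).reshape(-1,3).astype(float)@np.linalg.inv(K).T
    X=((q*d.reshape(-1,1))-t)@R; ok=d.ravel()>0; h=cv2.cvtColor(p,cv2.COLOR_RGB2HSV).reshape(-1,3)
    yel=(h[:,1]>130)&(h[:,0]>15)&(h[:,0]<32)
    o=np.array([.5045,-.0655]);a=np.radians(73.3);y=np.array([np.cos(a),np.sin(a)]);x=np.array([y[1],-y[0]])
    al=(X[:,:2]-o)@y;la=(X[:,:2]-o)@x
    m=ok&(abs(la)<.009)&(X[:,2]>.028)&(X[:,2]<.07)&(al>-.1)&(al<.085)
    B=[]
    for c in np.arange(-.09,.085,.01):
        k=m&(abs(al-c)<.005)
        if k.sum()>1: z=np.sort(X[k,2])[::-1]; B.append((round(c,3),k.sum(),round(np.mean(z[:max(2,k.sum()//3)])*1000,1),round(la[k].mean()*1000,1)))
    print(n,B)
    g=np.array([b for b in B if -.07<b[0]<-.012 or .012<b[0]<.05]); print("slope deg",np.degrees(np.polyfit(g[:,0],g[:,2]/1000,1)[0]),"z at clip",np.polyval(np.polyfit(g[:,0],g[:,2],1),-.03)-8)
run(sys.argv[1])
E
python3 ridge.py 14
```

```text
scene [(np.float64(-0.09), np.int64(11), np.float64(50.0), np.float64(-1.4)), (np.float64(-0.08), np.int64(26), np.float64(52.9), np.float64(-2.6)), (np.float64(-0.07), np.int64(31), np.float64(53.0), np.float64(-2.6)), (np.float64(-0.06), np.int64(30), np.float64(52.7), np.float64(-2.5)), (np.float64(-0.05), np.int64(31), np.float64(52.0), np.float64(-1.9)), (np.float64(-0.04), np.int64(26), np.float64(52.3), np.float64(-0.3)), (np.float64(-0.03), np.int64(21), np.float64(51.5), np.float64(-0.8)), (np.float64(-0.02), np.int64(25), np.float64(50.3), np.float64(-2.1)), (np.float64(-0.01), np.int64(33), np.float64(52.0), np.float64(-1.2)), (np.float64(-0.0), np.int64(24), np.float64(53.0), np.float64(0.1)), (np.float64(0.01), np.int64(21), np.float64(51.5), np.float64(-1.1)), (np.float64(0.02), np.int64(19), np.float64(49.0), np.float64(-2.8)), (np.float64(0.03), np.int64(21), np.float64(48.1), np.float64(-2.0)), (np.float64(0.04), np.int64(20), np.float64(48.2), np.float64(-2.0)), (np.float64(0.05), np.int64(14), np.float64(47.7), np.float64(-1.6)), (np.float64(0.06), np.int64(15), np
[... 857 characters left out ...]
.float64(0.7)), (np.float64(-0.0), np.int64(14), np.float64(53.2), np.float64(-1.2)), (np.float64(0.01), np.int64(18), np.float64(50.4), np.float64(-0.1)), (np.float64(0.02), np.int64(10), np.float64(48.8), np.float64(-0.7)), (np.float64(0.03), np.int64(15), np.float64(46.0), np.float64(-0.7)), (np.float64(0.04), np.int64(12), np.float64(50.3), np.float64(-1.0)), (np.float64(0.05), np.int64(13), np.float64(45.8), np.float64(-1.3)), (np.float64(0.06), np.int64(7), np.float64(45.1), np.float64(1.0)), (np.float64(0.07), np.int64(13), np.float64(44.1), np.float64(-0.6)), (np.float64(0.08), np.int64(5), np.float64(43.7), np.float64(-1.1))]
slope deg -2.222883190736196 z at clip 42.530445246690725
```

Pitch is about 2.5–3° nose high, inside the limit but not fully home. I'll tap the front tube down with closed fingertips.

```bash
python3 plan.py .488 -.1237 .11 163.2 5; python3 - <<'E'
from h import *
f=np.load("scene14.npz");d=f["d"];K,R,t=cam("scene")
v,u=np.mgrid[0:384,0:512]; q=np.stack([u,v,np.ones_like(u)],-1).reshape(-1,3).astype(float)@np.linalg.inv(K).T
X=((q*d.reshape(-1,1))-t)@R; h=cv2.cvtColor(f["p"],cv2.COLOR_RGB2HSV).reshape(-1,3)
g=(h[:,0]>65)&(h[:,0]<95)&(h[:,1]>100)&(abs(X[:,0]-.49)<.06)&(abs(X[:,1]+.11)<.06)
print(g.sum(),np.percentile(X[g,2],[5,50,90,100]))
E
```

```text
t 19.275 q [ 0.695 -0.068 -0.391  0.002 -1.245 -0.989] yaw 163.2 rv [ 0.2 -0.   0.1] dp [ 0.1229 -0.2262 -0.0686]
[-36.2  13.8 -36.6] [ 0.03 -0.01  0.02]
[-36.2  13.8 -36.6] [ 0.03 -0.01  0.02]
[-36.2  13.7 -36.6] [ 0.03 -0.01  0.02]
[-36.2  13.7 -36.6] [ 0.03 -0.01  0.02]
[-36.2  13.7 -36.6] [ 0.03 -0.01  0.02]
94 [0.01595257 0.03886156 0.04470068 0.04854695]
```

>>> carry_out(increments=[-0.036,0.008,-0.037,0,0,0,255,-0.036,0.012,-0.037,0,0,0,255,-0.036,0.014,-0.037,0,0,0,255,-0.036,0.014,-0.036,0,0,0,255,-0.03,0.014,-0.03,0,0,0,255], force=20)

```text
time: 19.9
ee_pos: [0.4906, -0.1193, 0.1179]
tcp_rot: [-1.334, -1.007, 0.99]
force: [0.3, 0.9, -0.2]
gripper_width: 0.0
```

>>> carry_out(increments=[0,0,0,0,0,0,255])

```text
time: 20.02
ee_pos: [0.4905, -0.1222, 0.1162]
tcp_rot: [-1.334, -1.001, 0.989]
force: [0.6, 0.6, 0.2]
gripper_width: -0.003
```

```bash
python3 st.py; python3 plan.py .488 -.1237 .065 163.2 2
```

```text
t 20.025 yaw 163.53 p [ 0.4905 -0.1222  0.1162] q6 -0.351 F [0.58 0.57 0.19] M [ 0.015  0.056 -0.027] e6 0.337 w -0.2 tilt [ 0.007  0.003 -1.   ]
t 20.025 q [ 0.065  0.231 -0.225 -0.002 -1.108 -0.351] yaw 163.5 rv [0.3 0.3 0.3] dp [-0.0025 -0.0015 -0.0512]
[-1.2 25.6  1.1] [0.17 0.17 0.13]
[-1.1 25.6  1. ] [0.17 0.17 0.13]
```

>>> carry_out(increments=[-0.0015,0.025,0.0015,0.2,0.2,0.3,255,-0.001,0.022,0.001,0,0.1,0,255,0,0,0,0,0,0,255])

```text
time: 20.4
ee_pos: [0.4875, -0.1249, 0.069]
tcp_rot: [-1.337, -0.991, 0.989]
force: [0.1, 0.6, 0.0]
gripper_width: -0.0
```

```bash
python3 st.py; python3 plan.py .488 -.1237 .055 163.2 1
```

```text
t 20.4 yaw 163.12 p [ 0.4875 -0.1249  0.069 ] q6 -0.358 F [0.11 0.64 0.04] M [ 0.041 -0.015 -0.018] e6 -0.003 w -0.0 tilt [ 0.003 -0.002 -1.   ]
t 20.4 q [ 0.062  0.275 -0.301  0.002 -0.992 -0.358] yaw 163.1 rv [ 0.2 -0.1 -0. ] dp [ 0.0005  0.0012 -0.014 ]
[ 1.3 14.  -0. ] [ 0.19 -0.08 -0.04]
```

>>> carry_out(increments=[0.001,0.009,0,0,0,0,255,0,0.004,0,0,0,0,255,0,0.002,0,0,0,0,255])

```text
time: 20.78
ee_pos: [0.4896, -0.1235, 0.0558]
tcp_rot: [-1.34, -0.995, 0.987]
force: [-0.6, -0.2, -0.7]
gripper_width: -0.001
```

```bash
python3 st.py
```

```text
t 20.775 yaw 163.2 p [ 0.4896 -0.1235  0.0558] q6 -0.36 F [-0.64 -0.21 -0.68] M [-0.008  0.03   0.02 ] e6 -0.001 w -0.1 tilt [ 0.007 -0.002 -1.   ]
```

>>> carry_out(increments=[0,0.003,0.001,0,0,0,255,0,0.002,0.001,0,0,0,255])

```text
time: 21.02
ee_pos: [0.4883, -0.1231, 0.0513]
tcp_rot: [-1.341, -0.997, 0.987]
force: [0.4, -1.3, 1.7]
gripper_width: -0.002
```

```bash
python3 st.py
```

```text
t 21.025 yaw 163.22 p [ 0.4883 -0.1231  0.0513] q6 -0.362 F [ 0.36 -1.31  1.73] M [-0.499  0.012 -0.065] e6 0.005 w -0.1 tilt [ 0.009 -0.002 -1.   ]
```

Contact at about 0.051. Press a little more.

>>> carry_out(increments=[0,0.002,0.0005,0,0,0,255,0,0.002,0.0005,0,0,0,255])

```text
time: 21.28
ee_pos: [0.4885, -0.1236, 0.0496]
tcp_rot: [-1.344, -0.999, 0.988]
force: [-7.1, 3.8, 21.3]
gripper_width: 0.001
```

```bash
python3 st.py
```

```text
t 21.275 yaw 163.31 p [ 0.4885 -0.1236  0.0496] q6 -0.363 F [-7.11  3.79 21.32] M [1.054 2.354 0.027] e6 0.001 w 0.1 tilt [ 0.012 -0.004 -1.   ]
```

Bottomed at 0.0496 (level tube top is 0.050). Retract and re-check.

>>> carry_out(increments=[0,-0.004,0,0,0,0,255,0,-0.03,0,0,0,0,255,0,-0.05,0,0,0,0,255,0,-0.05,0.0,0,0,0,255,0.02,0,0.06,0,0,0,255])

```text
time: 21.9
ee_pos: [0.4374, -0.0869, 0.1866]
tcp_rot: [-1.343, -0.996, 0.985]
force: [-1.0, 2.3, -0.6]
gripper_width: -0.004
```

>>> carry_out(increments=[0.05,0,0.06,0,0,0,255,0.06,0,0.05,0,0,0,255,0.06,0,0.03,0,0,0,255,0.04,0,0,0,0,0,255])

```text
time: 22.4
ee_pos: [0.374, 0.1275, 0.186]
tcp_rot: [-1.343, -0.999, 0.978]
force: [0.2, -0.8, 1.1]
gripper_width: 0.002
```

```bash
python3 - <<'E'
from h import *
for n,b in(("scene",(280,240,80,100,6)),("top",(325,180,70,60,10))):
    p,d=robot.snapshot(n); crop(n,p,*b,f"pics/{n}15.png"); np.savez(n+"15.npz",p=p,d=d)
E
python3 st.py; python3 ridge.py 15 | grep slope
```

```text
t 22.5 yaw 163.01 p [0.3756 0.1284 0.1854] q6 -1.036 F [ 0.47 -0.92  0.28] M [-0.124  0.015  0.043] e6 -0.477 w -0.0 tilt [ 0.014  0.001 -1.   ]
slope deg -2.9006419303434035 z at clip 43.3601684717208
slope deg -3.2274554019342783 z at clip 42.57785800240672
```

View pics/scene15.png

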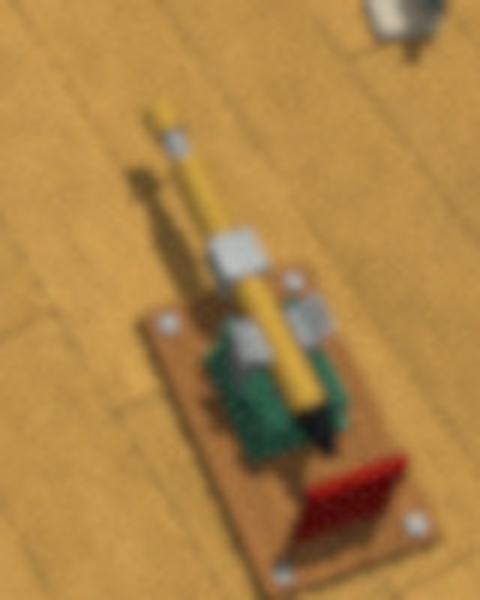

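View pics/top15.png

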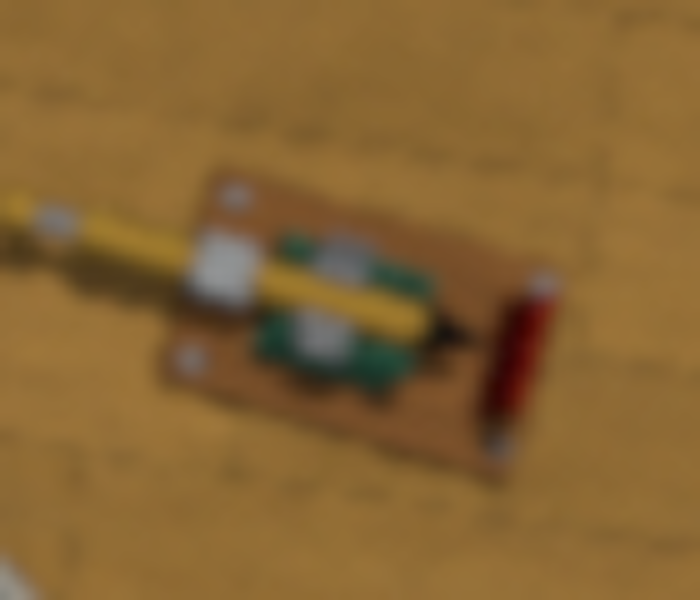

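```bash
cat > r2.py <<'E'
from h import *
from scipy.stats import theilslopes
for n in("scene","top"):
    D=[];
    for i in range(5):
        p,d=robot.snapshot(n);D.append(d)
    d=np.median(D,0);K,R,t=cam(n);np.savez(n+"_avg.npz",p=p,d=d)
    v,u=np.mgrid[0:384,0:512]; q=np.stack([u,v,np.ones_like(u)],-1).reshape(-1,3).astype(float)@np.linalg.inv(K).T
    X=((q*d.reshape(-1,1))-t)@R
    o=np.array([.5045,-.0655]);a=np.radians(73.3);y=np.array([np.cos(a),np.sin(a)]);x=np.array([y[1],-y[0]])
    al=(X[:,:2]-o)@y;la=(X[:,:2]-o)@x
    m=(abs(la+.001)<.012)&(X[:,2]>.036)&(X[:,2]<.06)&(((al>-.066)&(al<-.046))|((al>.013)&(al<.048))|((al>-.028)&(al<-.018)&(abs(la)<.005)))
    # cylinder fit: z = z0+s*al + sqrt(r^2-(la-l0-k al)^2)
    from scipy.optimize import least_squares
    f=lambda P:P[0]+P[1]*al[m]+np.sqrt(np.maximum(.008**2-(la[m]-P[2]-P[3]*al[m])**2,1e-7))-X[m,2]
    r=least_squares(f,[.042,0,-.001,0],loss="soft_l1",f_scale=.001)
    print(n,m.sum(),"axis z at collar",r.x[0].round(4),"pitch deg",np.degrees(r.x[1]).round(2),"lat",r.x[2].round(4),"yaw",np.degrees(r.x[3]).round(2),"clip z",(r.x[0]-.03*r.x[1]).round(4),"rms",np.sqrt(np.mean(r.fun**2)).round(4))
    k=(X[:,2]>-.01)&(X[:,2]<.004)&(abs(al)<.12)&(abs(la)<.09)&(abs(la)>.045); A=np.c_[al[k],la[k],np.ones(k.sum())]; print("table tilt deg",np.degrees(np.linalg.lstsq(A,X[k,2],rcond=None)[0][:2]).round(2),X[k,2].mean())
E
python3 r2.py
```

```text
scene 168 axis z at collar 0.041 pitch deg -2.68 lat 0.0001 yaw 0.07 clip z 0.0424 rms 0.002
table tilt deg [-0.01 -0.01] 0.0006785368850249107
top 92 axis z at collar 0.039 pitch deg -2.11 lat -0.0001 yaw 0.94 clip z 0.0401 rms 0.0023
table tilt deg [-0.02 -0.06] -0.0012741026788029898
```

Repeat measurements show 2–3° of tail droop (the tail overhangs the bed and settles there), inside the 4° limit and steady. The clip point is at height and the hand is clear, so I'm handing in.

```bash
python3 -c "
from cell import robot
print(robot.hand_in(), robot.sense()['time'])"
```

```text
the job is handed in; nothing more can be done
the job is handed in; nothing more can be done
```

The lance is in the green rest under the spring clip, nozzle towards the red plate, and I handed the job in at about 23 s. The hand-in gives no verdict.

- **Knob:** It gave clockwise (left-hand thread) at a steady 0.12 N m or so. I turned it about 2.5 rad and the lance then drew out with almost no force.
- **Laying down:** I lowered the lance until the fingertips touched the table, at 35 N, then backed off and let it drop the last few millimetres. The pictures showed it lying flat and let go.
- **Pressing in:** I took it again by the collar. The first press met sideways force and I stopped it at 25 N. After re-centring by 1–2 mm, the clip gave at about 21–23 N and the lance bottomed at about 18–20 N.
- **Tilt:** The nozzle end sat 2–3° high. I tapped the front tube down to the bed with 21 N, but it came back to about the same angle, probably because the tail overhangs the bed.

**Last checks:**

| Check | Scene camera | Top camera | Limit |
|---|---|---|---|
| Pitch, averaged fit | 2.7° | 2.1° | 4° total |
| Pitch, single picture (after the tap) | 2.9° | 3.2° | 4° total |
| Sideways angle to the line assumed for the bed | 0.1° | 0.9° | part of the same 4° |
| Clip point height | 42.4 mm | 40.1 mm | 39–45 mm |

The tilt is inside the limit but not by much. The two cameras disagree by 2 mm in height, about the calibration error. The clip point's sideways position was only judged by eye, from the lance lying between the jaws.

The arm stood clear when I handed in. I kept it well away from the tiles and the rib but did not measure them again.

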